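# Let the tension off a wound shutter-spring drum: throw the pawl, ease the crank back

## Task

The shutter-spring drum on its bench stand is wound up and held by its ratchet: throw the pawl's change lever over to the left until it snaps to off, take the crank handle and wind it on (to the right) just enough for the loaded pawl to spring clear of the ratchet, then ease the crank back, holding it all the way, until you feel the drum come to rest on its stop and the spring no longer pushes. Never let the crank run away, do not force the lever, the crank or the stop, leave the pawl off and let go of the crank at rest, and leave the other things on the bench alone.

Things in the scene. Friction and masses are not known exactly. Their poses are not given: they have to be found in the camera images.
- stand: grey bench stand, bolted down: base 175 x 205 mm, two cheek plates, a steel drum and coil spring between them on a shaft 105 mm above the bench. Origin: on the bench under the drum; x points away from the robot along the shaft, y to its left, z up. In this frame the ratchet wheel stands at x = -57 mm in front of the front cheek, the crank arm at x = -102 mm
- drum (a joint): angle of drum, ratchet wheel and crank about the shaft (rad). 0: crank straight up, positive: crank leaning to the right (stand's -y); winding on = growing. Starts at about 1.0, held by the pawl, spring pulling it back with 5 to 10 N at the handle. 12 teeth, 0.52 rad apart. At 1.5 the spring is wound solid. A hidden fixed stop inside (slack_stop) ends the way back between -0.5 and -1.35
- change_lever (a joint): change lever of the pawl (rad): 0 on (leaning 0.3 rad right of upright), 0.6 off (0.3 rad left,towards the stand's +y), hard stops at both ends; a spring plunger holds it at either end and snaps it over once past about 0.4; starts at 0. 3 to 6 N at the knob throws it. With the lever off the pawl is sprung outwards, but the load keeps it jammed in its tooth until the drum is wound on by 0.05 to 0.1 rad
- handle: dark wooden crank handle, 25 mm thick and 64 mm long, parallel to the shaft, on the crank arm 80 mm from the shaft; turns freely on its spindle. Origin: its middle, 145 mm in front of the stand's origin (stand x = -145 mm); the robot-side end is free, room all round it
- lever_knob (a point): middle of the steel knob at the top of the change lever: 17 mm thick, 18 mm long, parallel to the shaft (stand x -62 to -80 mm), 52 mm above the lever's pivot; it travels 31 mm to the left on an arc. Below it the ratchet wheel's top is about 55 mm lower
- pawl_tip (a point): nose of the dark steel pawl, which points right from the pivot it shares with the change lever, over the top of the ratchet wheel; 41 to 43 mm from shaft when in a tooth, about 57 mm when sprung clear
- shaft (a point): centre of the ratchet wheel (outer radius 45 mm, tooth depth 7 mm), on the axis of the shaft, 105 mm above the bench
- screwdriver: screwdriver with a black handle, 160 mm long, lying on the bench under the crank; bystander
- lock_cylinder: brass lock cylinder, 41 x 73 x 17 mm, lying beside the stand; bystander
- car_fob: black car key remote, 35 x 63 x 15 mm, lying in front of the stand; bystander

How it is judged:
By the outcome, as a careful person would: the job done as asked, in the order asked, and still so for the second after the job is handed in, with the robot touching nothing.
It also fails if it takes over 72 s, if anything falls off the work surface, if the arm or the gripper's body presses on something with over 40 N, if the wrist force passes 120 N, or if a joint passes its speed limit or range.

## Robot

A 6-joint arm with a two-finger parallel gripper is mounted at the origin on a cart in front of the work surface, level with it; the furniture and walls round the work are solid. World frame = base frame: x ahead of the robot, y to its left, z up, the work surface at z = 0. Lengths are in mm, angles in rad, forces in N, time in s.
With the tool pointing down it reaches from about 350 to 975 mm from the base axis. Payload 7.1 kg.
Tool frame: the origin (TCP) lies at the very end of the fingers, on their centre line; the grasp point (between the pads) lies 19 mm behind it; y points along the fingers, z is the direction in which the jaws open and shut, and the axes are right-handed (so a half turn about y gives the same grasp; the last joint's range is limited). The gripper opens to 88 mm and grips with 3 to 60 N. Pads are 20 mm wide; open, the fingers measure 115 mm over their backs; the gripper's body (75 mm by 178 mm) begins 61 mm behind the grasp point.
Start: joints at [1.101, 0.423, 1.63, -0, 1.089, -0.019], TCP at [272.271, 562.559, 182.975] pointing down, gripper open.
Joint ranges: [-3, 3], [-0.9, 2.11], [0.09, 2.58], [-1.31, 4.45], [0.11, 2.69], [-2.54, 2.54]. Speed limits (rad/s): [2.39, 2.39, 3.01, 3.14, 3.14, 3.14].

## Interface

Orientations are given as a rotation vector (axis times angle).
In Python, from workcell import ctrl gives the robot as it stands.
- The arm moves only by the shell command python3 -m jog 'ROWS'. ROWS is JSON, a list of rows, each a list of 3 entries, a list of its own where there are three numbers: the opening, from 0 (shut) to 1 (fully open), then the shift along the tool's x, y, z in cm, then the turn, a rotation vector about the tool's x, y, z in rad. In form: [[claw, [dx, dy, dz], [wx, wy, wz]], ...]. A call has 1 to 8 rows; each row is the pose to reach, as a shift and turn from the pose commanded when the call began, along the tool's axes at that moment; what a row does not reach only later rows make up. A row lasts 1/10 s, in which the tool goes at most 50 mm and 8.59 degrees, less where a joint would pass 70% of its speed; a pose out of reach is approached as far as the arm can. A call with a gripper value outside its range is refused whole. The fingers move at their own pace and stop on an object; the grip force is fixed at half the most. Time passes only in rows, so rows that repeat a pose let the fingers close. It gives the time, the measured TCP pose, the force and the opening at its end, in the units of the state.
- ctrl.get_obs(): the state, without advancing time (a new reading comes with each control period).
- ctrl.get_image(name): name is "side" or "top"; returns a dict with "color" (384x512x3 uint8, red, green, blue), "z_map" (384x512 float32, mm along the optical axis (not along the pixel's ray), 0 where there is no reading), "fx", "fy", "cx", "cy" (pixels), "pose" (4x4, takes a point from camera to world coordinates). Camera axes: x right, y down, z forward; pixel columns grow to the right and rows downward; lengths in mm; the calibration is good to about 2 mm. A picture is of the moment at which its call begins.
- ctrl.close_job(): hands the job in, once; it reports no verdict.
The state is a dict: "t": time; "qpos": joint angles; "qvel": joint speeds; "joint_torque": joint torques, N m; "ee_pos": TCP position; "orientation": TCP orientation; "ft_force": force on the tool from outside, world axes, zero at the start; "moment": the same for the moment, N m; "width": finger opening in mm.
Only numpy, scipy, OpenCV 4.12 (cv2) and the standard library are available. Lean on these libraries where they do the work, as an engineer would, in place of code of your own. Each camera call takes 0.05 s, during which the arm holds its last target.

## Working session

There is one attempt and no reset: what is moved stays moved. The work goes in short steps, Python scripts to look and compute and a shell command to move; the robot and the scene stay as the last step left them, time stands still between calls to the robot, and variables do not carry over. Pictures are saved under pics/ and viewed, and the job is handed in when it is done.

```bash
ls; mkdir -p pics
python3 - <<'E'
from workcell import ctrl
import cv2
o=ctrl.get_obs(); print(o)
for n in("side","top"):
    im=ctrl.get_image(n); cv2.imwrite(f"pics/{n}0.png",im["color"][:,:,::-1]); print(n,im["fx"],im["cx"],im["cy"],im["pose"].round(3).tolist())
E
```

```text
pics
{'t': 0.0, 'qpos': array([ 1.10097761e+00,  4.23806047e-01,  1.63069179e+00, -3.29716235e-05,
        1.08858442e+00, -1.89924390e-02]), 'qvel': array([ 0.00033064, -0.00190593,  0.00251021, -0.00034309, -0.00153019,
       -0.00036694]), 'joint_torque': array([ 3.84100604e-04, -5.44632483e+01, -2.73655468e+01,  6.44519599e-02,
        2.31462240e-02, -9.16956265e-05]), 'ee_pos': array([272.02302769, 562.01762271, 182.22275834]), 'orientation': array([-1.54319015,  0.35385607, -0.35333063]), 'ft_force': array([ 0.41593934,  0.47977389, -0.350453  ]), 'moment': array([ 0.00444532, -0.02303405,  0.0307001 ]), 'width': 88.00395641759039}
side 464.9492201075865 248.5805695812823 192.43162092432772 [[0.059, -0.694, 0.718, -186.428], [-0.998, -0.05, 0.034, -260.663], [0.012, -0.719, -0.695, 845.247], [0.0, 0.0, 0.0, 1.0]]
top 428.9522646079197 258.1466322373105 187.17002989265842 [[-0.025, -0.993, 0.119, 437.193], [-0.999, 0.021, -0.032, -199.704], [0.029, -0.12, -0.992, 969.209], [0.0, 0.0, 0.0, 1.0]]
```

View pics/side0.png

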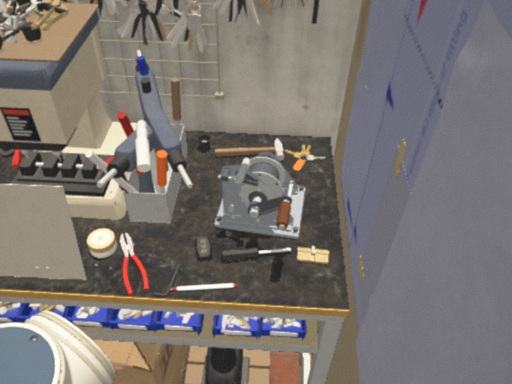

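View pics/top0.png

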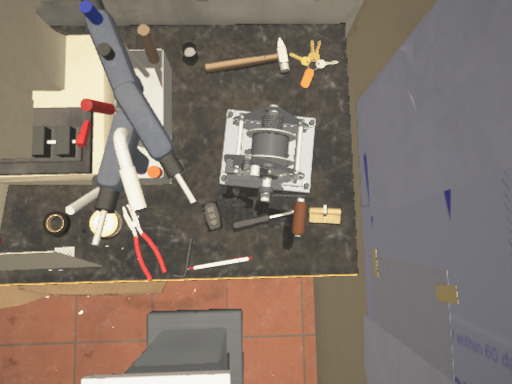

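The stand is at about (262,195) in side and (268,150) in top. The brown handle is at (285,212) in side and (300,217) in top. Next I'll enlarge and measure.

```bash
cat > h.py <<'E'
from workcell import ctrl
import cv2, numpy as np
from scipy.spatial.transform import Rotation as R
def crop(im,name,x0,y0,x1,y1,s):
    c=im["color"][y0:y1,x0:x1,::-1]
    c=cv2.resize(c,None,fx=s,fy=s,interpolation=cv2.INTER_CUBIC)
    for k in range((x0+9)//10*10,x1,10): cv2.putText(c,str(k),((k-x0)*s,8),0,.3,(0,255,255),1); cv2.line(c,((k-x0)*s,10),((k-x0)*s,14),(0,255,255),1)
    for k in range((y0+9)//10*10,y1,10): cv2.putText(c,str(k),(0,(k-y0)*s+4),0,.3,(0,255,255),1)
    cv2.imwrite(f"pics/{name}.png",c)
def px(im,u,v,z=None):
    z=im["z_map"][int(round(v)),int(round(u))] if z is None else z
    p=np.array([(u-im["cx"])/im["fx"]*z,(v-im["cy"])/im["fy"]*z,z,1]); return (im["pose"]@p)[:3]
def proj(im,P):
    q=np.linalg.inv(im["pose"])@np.r_[P,1]; return im["fx"]*q[0]/q[2]+im["cx"],im["fy"]*q[1]/q[2]+im["cy"]
E
python3 - <<'E'
from h import *
s=ctrl.get_image("side"); t=ctrl.get_image("top")
crop(s,"sc",205,145,315,245,7); crop(t,"tc",210,95,350,245,4)
import pickle; pickle.dump((s,t),open("im0.pkl","wb"))
E
```

```text
(no output)
```

View pics/sc.png

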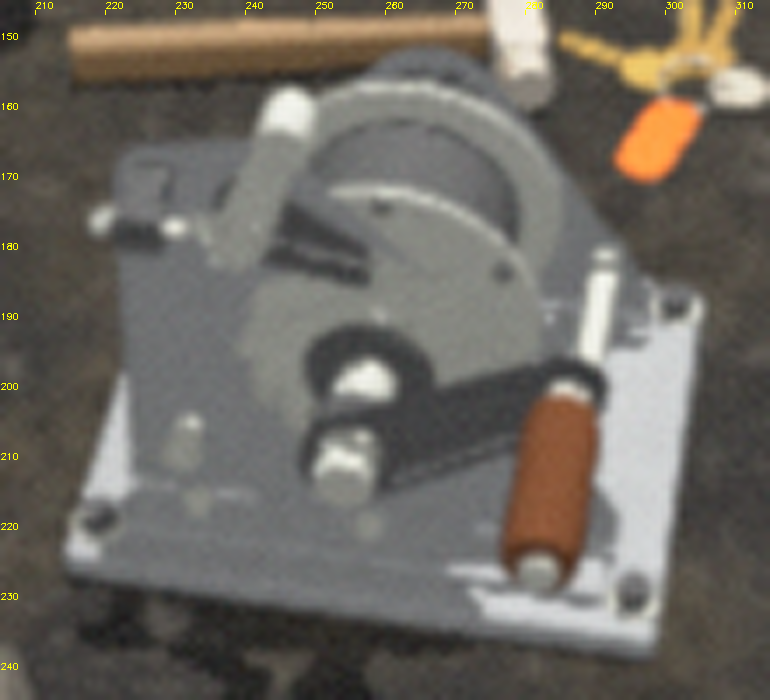

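View pics/tc.png

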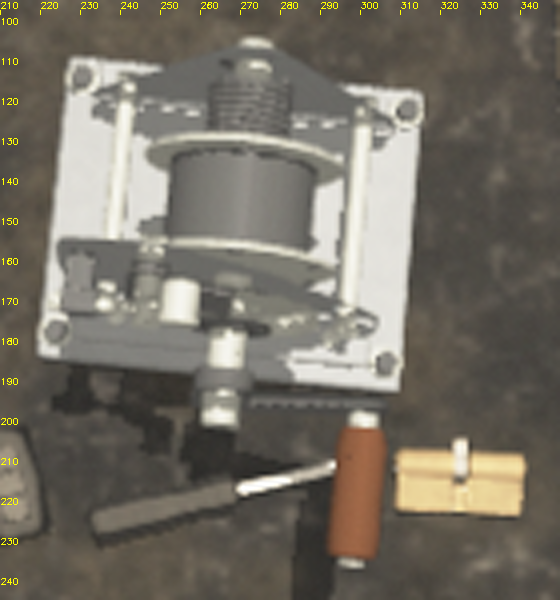

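Run:
```python
from h import *
import pickle
s,t=pickle.load(open("im0.pkl","rb"))
for n,u,v in [("TL",229,112),("TR",314,120),("BL",222,182),("BR",308,190),("h_top",300.5,203),("h_mid",299.5,217),("h_bot",297.5,232),("knob",254.5,170),("boss",265,200),("boss0",267,180),("fob",210,215),("scr",250,220),("scrtip",290,211),("lock",325,216),("axle back",273,107)]:
    print("top",n,px(t,u,v).round(1))
for n,u,v in [("knob",246,161),("boss",255,208),("h_far",286,203),("h_mid",283,212),("h_near",280,222),("shaftend",254,213),("pawl",256,184),("pivot",237,180),("barknob",230,178)]:
    print("side",n,px(s,u,v).round(1))
# walls: big scan
zt=t["z_map"]
for v in (60,150,217):
    print([px(t,u,v).round(0).tolist() for u in (345,360,380,420)])
```

```text
top TL [ 723.9 -167.9   22.1]
top TR [ 704.9 -362.5   12.1]
top BL [ 565.2 -149.3   14. ]
top BR [ 543.3 -342.5   11.4]
top h_top [ 502.4 -305.2  159.6]
top h_mid [ 475.8 -302.   162. ]
top h_bot [ 447.8 -297.5  159.6]
top knob [ 557.6 -217.8  221.1]
top boss [ 513.5 -239.9  116. ]
top boss0 [ 553.8 -245.   115.4]
top fob [ 491.8 -121.8   15.4]
top scr [ 478.5 -210.1   19.7]
top scrtip [ 497.5 -301.3    1.3]
top lock [ 484.  -379.     8.7]
top axle back [ 702.4 -260.9  123.1]
side knob [ 555.  -218.6  218.1]
side boss [ 520.4 -241.4  114.4]
side h_far [ 493.  -305.8  162.4]
side h_mid [ 469.5 -300.   159.6]
side h_near [ 445.1 -294.4  155.8]
side shaftend [ 512.7 -239.7  106.6]
side pawl [ 570.8 -240.5  139.2]
side pivot [ 558.7 -199.2  159.6]
side barknob [ 561.7 -183.6  161.8]
[[853.0, -444.0, 1.0], [837.0, -469.0, 38.0], [778.0, -469.0, 174.0], [681.0, -450.0, 397.0]]
[[636.0, -434.0, -0.0], [630.0, -462.0, 26.0], [595.0, -453.0, 191.0], [557.0, -451.0, 375.0]]
[[481.0, -425.0, 3.0], [482.0, -470.0, -36.0], [473.0, -460.0, 145.0], [463.0, -461.0, 334.0]]
```

Run:
```python
from h import *
import pickle
s,t=pickle.load(open("im0.pkl","rb"))
P=[]
for im in (s,t):
    v,u=np.mgrid[0:384,0:512]; z=im["z_map"]; m=z>0
    q=np.stack([(u-im["cx"])/im["fx"]*z,(v-im["cy"])/im["fy"]*z,z,np.ones_like(z)],-1)[m]
    P.append((q@im["pose"].T)[:,:3])
P=np.concatenate(P)
print("maxheight grid rows x, cols y")
ys=range(700,-500,-100); print("      ",list(ys))
for x in range(0,1000,100):
    r=[]
    for y in ys:
        m=(P[:,0]>=x)&(P[:,0]<x+100)&(P[:,1]<=y)&(P[:,1]>y-100)
        r.append(int(P[m,2].max()) if m.any() else None)
    print(x,r)
o=ctrl.get_obs(); M=R.from_rotvec(o["orientation"]).as_matrix(); print(M.round(3))
```

```text
maxheight grid rows x, cols y
       [700, 600, 500, 400, 300, 200, 100, 0, -100, -200, -300, -400]
0 [-786, -786, -785, -784, -787, -687, 390, 390, -202, -785, -788, 616]
100 [-786, -787, -785, -780, -788, 5, 4, 351, 5, -788, -786, 682]
200 [-491, -493, -540, -225, -218, -214, -210, -786, -789, -784, -785, 692]
300 [-485, -487, -222, 59, 124, 121, 16, 16, 12, 10, 6, 660]
400 [None, None, None, 42, 249, 251, 280, 260, 27, 163, 164, 620]
500 [None, None, None, 270, 397, 396, 277, 277, 196, 221, 162, 594]
600 [None, None, 3, 404, 481, 459, 276, 274, 158, 159, 128, 606]
700 [None, None, 22, 441, 476, 460, 285, 262, 55, 130, 24, 516]
800 [None, None, 10, 433, 432, 430, 420, 425, 426, 428, 422, 446]
900 [None, None, None, 393, 399, 389, 404, 406, 413, 416, 418, 423]
[[ 0.9   -0.     0.436]
 [-0.436 -0.001  0.9  ]
 [-0.    -1.    -0.001]]
```

```bash
cat >> h.py <<'E'
def st(x,y,z=0,O=(625.8,-252.5),a=-0.118):
    c,s_=np.cos(a),np.sin(a); return np.array([O[0]+c*x-s_*y,O[1]+s_*x+c*y,z])
GOAL=np.array([[np.cos(-.118),0,-np.sin(-.118)],[np.sin(-.118),0,np.cos(-.118)],[0,-1,0]])
def rel(W,P=None,M=None):
    o=ctrl.get_obs(); P=o["ee_pos"] if P is None else P
    M=R.from_rotvec(o["orientation"]).as_matrix() if M is None else M
    for w in W: print(np.round(w,1),"->",(M.T@(np.array(w)-P)/10).round(2))
    print("turn",R.from_matrix(M.T@GOAL).as_rotvec().round(3))
E
python3 - <<'E'
from h import *
rel([(270,480,350),(350,250,380)])
E
```

```text
[270 480 350] -> [  3.39 -16.74  -7.51]
[350 250 380] -> [ 20.61 -19.73 -24.73]
turn [ 0.001 -0.333 -0.   ]
```

```bash
python3 -m jog '[[1,[0,-10,0],[0,0,0]],[1,[3.4,-16.7,-7.5],[0,0,0]],[0.5,[3.4,-16.7,-7.5],[0,-0.1,0]],[0.5,[3.4,-16.7,-7.5],[0,-0.2,0]],[0.5,[20.6,-19.7,-24.7],[0,-0.333,0]],[0.5,[20.6,-19.7,-24.7],[0,-0.333,0]],[0.5,[20.6,-19.7,-24.7],[0,-0.333,0]],[0.5,[20.6,-19.7,-24.7],[0,-0.333,0]]]'
python3 - <<'E'
from h import *
print(ctrl.get_obs()["qpos"].round(2))
rel([(400,-100,380),st(-71,26,330)])
E
```

```text
t: 1.0
ee_pos: [335.4, 290.9, 374.7]
orientation: [-1.569, 0.092, -0.092]
ft_force: [0.1, -0.8, 0.3]
width: 45.1
[ 0.69 -0.04  1.77 -0.    1.42 -0.77]
[ 400 -100  380] -> [ 10.98  -0.53 -38.07]
[ 558.4 -218.3  330. ] -> [ 28.09   4.48 -47.97]
turn [-0.     0.001  0.   ]
```

```bash
python3 -m jog '[[0.5,[11,-0.5,-38],[0,0,0]],[0.5,[11,-0.5,-38],[0,0,0]],[0.5,[11,-0.5,-38],[0,0,0]],[0.5,[11,-0.5,-38],[0,0,0]],[0.5,[11,-0.5,-38],[0,0,0]],[0.5,[11,-0.5,-38],[0,0,0]],[0.5,[11,-0.5,-38],[0,0,0]],[0.5,[11,-0.5,-38],[0,0,0]]]'
python3 - <<'E'
from h import *
print(ctrl.get_obs()["qpos"].round(2))
rel([st(-71,26,300),st(-71,26,260)])
E
```

```text
t: 1.8
ee_pos: [399.7, -99.9, 379.7]
orientation: [-1.569, 0.092, -0.094]
ft_force: [0.7, 0.3, -0.2]
width: 44.0
[-0.27 -0.1   1.81 -0.    1.43 -1.73]
[ 558.4 -218.3  300. ] -> [17.15  7.98 -9.88]
[ 558.4 -218.3  260. ] -> [17.15 11.98 -9.88]
turn [ 0.    -0.001  0.001]
```

```bash
python3 -m jog '[[0.5,[17.15,8,-9.9],[0,0,0]],[0.5,[17.15,8,-9.9],[0,0,0]],[0.5,[17.15,8,-9.9],[0,0,0]],[0.5,[17.15,8,-9.9],[0,0,0]],[0.5,[17.15,8,-9.9],[0,0,0]],[0.5,[17.15,12,-9.9],[0,0,0]],[0.5,[17.15,12,-9.9],[0,0,0]]]'
python3 - <<'E'
from h import *
print(ctrl.get_obs()["ee_pos"].round(1))
rel([st(-71,26,200)])
s=ctrl.get_image("side"); t=ctrl.get_image("top")
crop(s,"s1",190,90,320,230,5); crop(t,"t1",190,95,330,245,4)
E
```

```text
t: 2.5
ee_pos: [555.4, -214.7, 254.8]
orientation: [-1.566, 0.1, -0.086]
ft_force: [-1.7, -0.4, 0.1]
width: 43.8
[ 555.4 -214.7  254.8]
[ 558.4 -218.3  200. ] -> [ 0.38  5.47 -0.34]
turn [-0.003 -0.    -0.009]
```

View pics/s1.png

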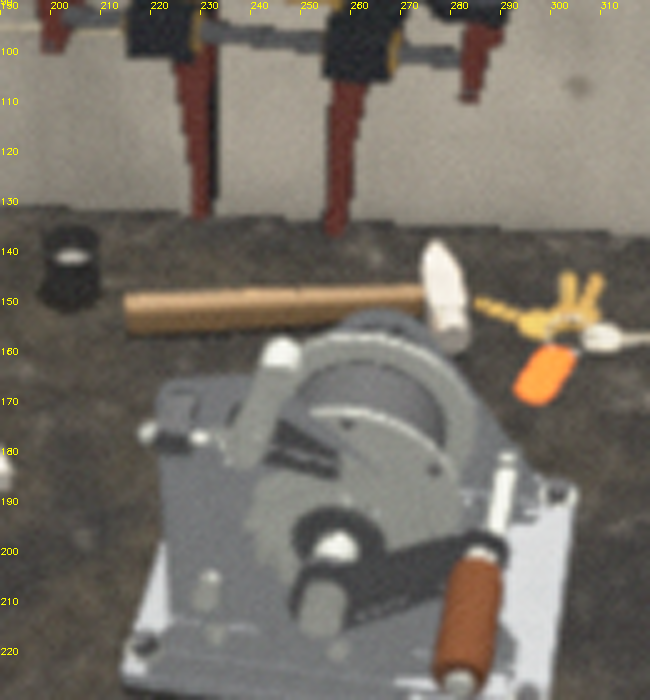

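View pics/t1.png

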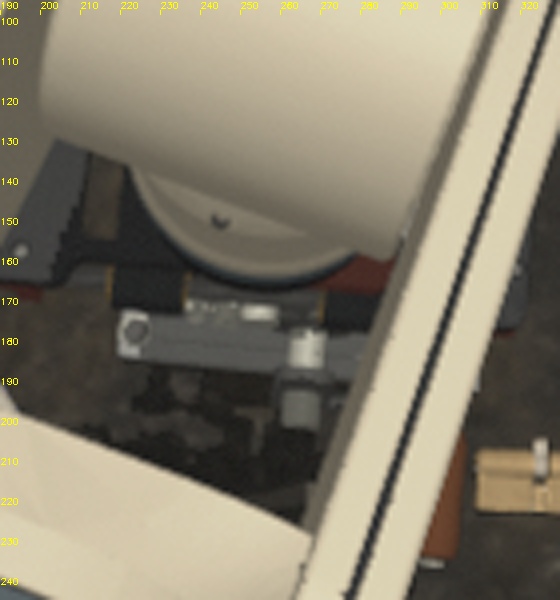

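The fingers, seen in side at (230,130) and (257,133), straddle the knob at (246,160). I'll descend between them.

```bash
python3 -m jog '[[0.5,[0,2,0],[0,0,0]],[0.5,[0,4,0],[0,0,0]],[0.5,[0,6,0],[0,0,0]],[0.5,[0,6,0],[0,0,0]],[0.5,[0,6,0],[0,0,0]]]'
python3 - <<'E'
from h import *
print(ctrl.get_obs()["ee_pos"].round(1))
rel([st(-71,26,200)])
s=ctrl.get_image("side"); print(proj(s,ctrl.get_obs()["ee_pos"]))
crop(s,"s2",200,130,320,230,6)
E
```

```text
t: 3.1
ee_pos: [559.4, -216.1, 201.7]
orientation: [-1.57, 0.091, -0.094]
ft_force: [0.8, -0.5, 0.3]
width: 44.0
[ 559.4 -216.1  201.7]
[ 558.4 -218.3  200. ] -> [-0.08  0.17 -0.24]
turn [0.001 0.001 0.002]
(np.float64(244.97099735691967), np.float64(165.34633001521482))
```

View pics/s2.png

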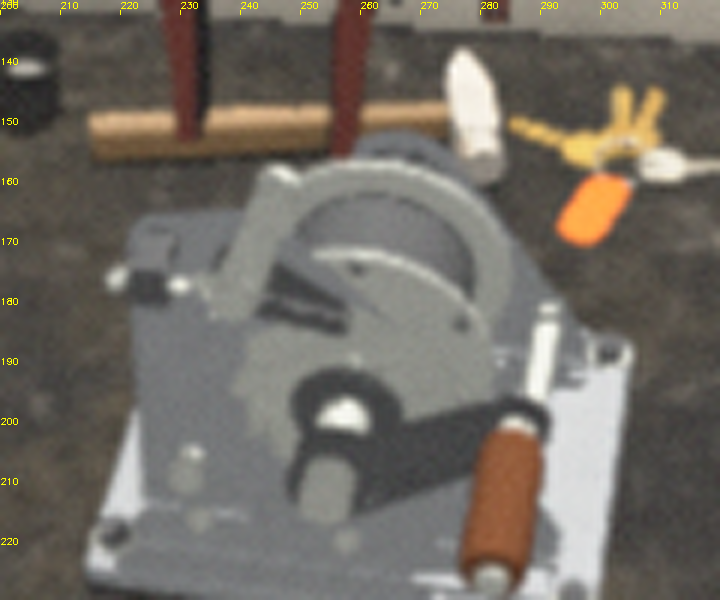

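Run:
```python
from h import *
s=ctrl.get_image("side"); 
for v in range(140,160,3): print(v,[px(s,u,v).round(0).tolist() for u in (229,231,233,256,258)])
print(px(s,246,160))
t=ctrl.get_image("top"); cv2.imwrite("pics/t2.png",t["color"][:,:,::-1])
cv2.imwrite("pics/sfull.png",s["color"][:,:,::-1])
```

```text
140 [[550.0, -184.0, 275.0], [552.0, -188.0, 273.0], [554.0, -192.0, 272.0], [545.0, -238.0, 282.0], [545.0, -242.0, 282.0]]
143 [[550.0, -184.0, 267.0], [551.0, -188.0, 267.0], [555.0, -192.0, 264.0], [547.0, -239.0, 273.0], [546.0, -243.0, 274.0]]
146 [[552.0, -184.0, 258.0], [553.0, -188.0, 258.0], [554.0, -192.0, 257.0], [543.0, -239.0, 269.0], [543.0, -243.0, 268.0]]
149 [[549.0, -184.0, 253.0], [552.0, -188.0, 251.0], [553.0, -192.0, 250.0], [546.0, -239.0, 259.0], [542.0, -243.0, 262.0]]
152 [[553.0, -184.0, 242.0], [550.0, -188.0, 244.0], [554.0, -192.0, 242.0], [543.0, -239.0, 253.0], [543.0, -243.0, 254.0]]
155 [[829.0, -155.0, 6.0], [833.0, -160.0, 2.0], [833.0, -166.0, 3.0], [547.0, -239.0, 242.0], [543.0, -243.0, 245.0]]
158 [[826.0, -155.0, -3.0], [824.0, -161.0, -1.0], [824.0, -166.0, -1.0], [645.0, -237.0, 152.0], [646.0, -241.0, 152.0]]
[ 555.86565643 -218.52956801  220.06702901]
```

View pics/sfull.png

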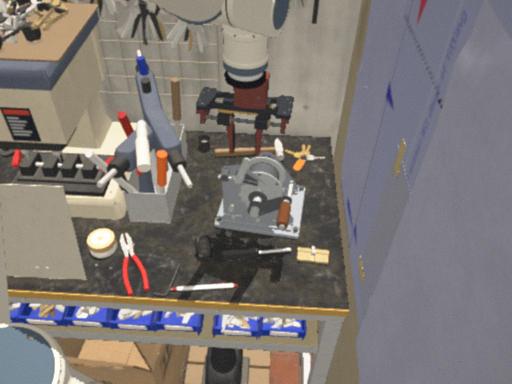

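Run:
```python
from h import *
s=ctrl.get_image("side"); o=ctrl.get_obs(); print(o["t"],o["ee_pos"].round(1))
c=s["color"][80:185,190:300,::-1]; cv2.imwrite("pics/s3.png",cv2.resize(c,None,fx=5.4,fy=5.4,interpolation=cv2.INTER_NEAREST))
for z in (200,220,240): print(z,[np.round(proj(s,o["ee_pos"]*[1,1,0]+[0,0,z]+np.array([3.,28,0])*k),1) for k in(-1,0,1)])
```

```text
3.3 [ 559.5 -216.3  201.3]
200 [array([258.1, 167.7]), array([245. , 166.1]), array([231.9, 164.6])]
220 [array([258.4, 160.4]), array([245. , 158.9]), array([231.8, 157.3])]
240 [array([258.6, 153. ]), array([245.1, 151.4]), array([231.7, 149.8])]
```

View pics/s3.png

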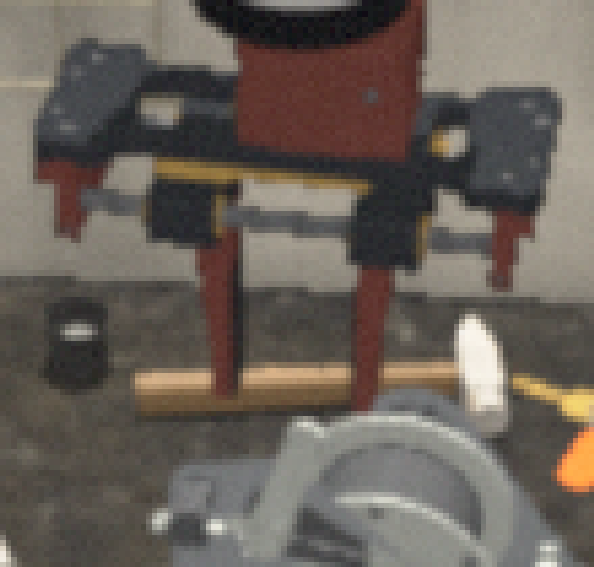

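View pics/t2.png

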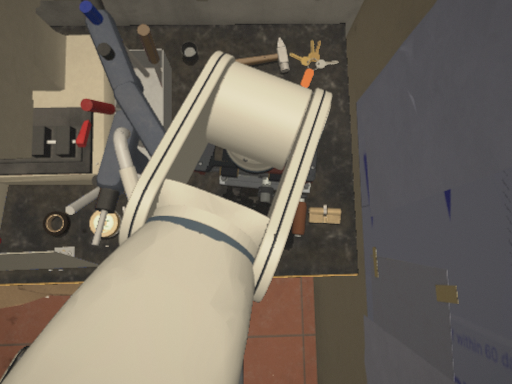

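Run:
```python
from h import *
s=ctrl.get_image("side")
for v in range(84,158,3): print(v,[px(s,u,v).round(0).astype(int).tolist() for u in (203,225,231,257,262)])
```

```text
84 [[950, -73, 158], [951, -135, 160], [527, -192, 416], [528, -238, 417], [537, -246, 413]]
87 [[-186, -261, 845], [951, -135, 150], [946, -152, 154], [529, -238, 411], [532, -247, 409]]
90 [[588, -132, 363], [953, -134, 139], [949, -152, 143], [523, -238, 409], [522, -247, 410]]
93 [[580, -133, 362], [583, -175, 362], [583, -187, 363], [523, -239, 402], [521, -247, 404]]
96 [[566, -135, 364], [580, -176, 358], [578, -187, 359], [535, -238, 389], [532, -247, 391]]
99 [[559, -136, 362], [593, -174, 342], [589, -186, 345], [537, -238, 381], [535, -247, 383]]
102 [[548, -138, 363], [580, -175, 344], [581, -187, 344], [534, -239, 377], [536, -248, 376]]
105 [[537, -139, 363], [539, -180, 364], [542, -190, 363], [534, -239, 370], [532, -248, 372]]
108 [[535, -139, 358], [539, -179, 358], [539, -191, 358], [537, -239, 362], [533, -248, 365]]
111 [[538, -138, 350], [546, -179, 346], [541, -190, 350], [533, -239, 358], [533, -248, 359]]
114 [[536, -138, 344], [539, -179, 344], [547, -190, 339], [537, -239, 349], [531, -249, 353]]
117 [[534, -138, 339], [531, -180, 343], [540, -190, 337], [5
[... 522 characters left out ...]
9, -134, 0], [550, -189, 288], [544, -240, 295], [939, -244, -2]]
138 [[882, -75, 20], [916, -135, -2], [548, -189, 281], [544, -240, 287], [923, -245, -1]]
141 [[879, -74, 12], [902, -136, -2], [549, -189, 274], [542, -241, 282], [912, -245, -4]]
144 [[852, -79, 22], [886, -138, -1], [550, -188, 265], [543, -241, 273], [897, -246, -3]]
147 [[857, -77, 8], [873, -139, -2], [551, -188, 257], [545, -241, 265], [877, -246, 2]]
150 [[858, -76, -4], [833, -143, 20], [550, -188, 249], [545, -241, 257], [843, -247, 18]]
153 [[839, -79, 0], [830, -143, 11], [550, -188, 241], [545, -241, 249], [699, -249, 124]]
156 [[827, -81, -1], [833, -143, -2], [832, -160, -1], [544, -241, 242], [703, -250, 112]]
```

```bash
python3 -m jog '[[0.5,[0,0,0.5],[0,0,0]],[0.5,[0,0,1.0],[0,0,0]],[0.5,[0,0,1.4],[0,0,0]],[0.5,[0,0,1.6],[0,0,0]],[0.5,[0,0,1.8],[0,0,0]],[0.5,[0,0,1.8],[0,0,0]]]'
python3 - <<'E'
from h import *
s=ctrl.get_image("side"); crop(s,"s4",200,130,300,220,7); print(ctrl.get_obs()["ft_force"],ctrl.get_obs()["ee_pos"])
E
```

```text
t: 3.95
ee_pos: [560.8, -197.8, 199.4]
orientation: [-1.569, 0.092, -0.092]
ft_force: [0.1, -0.0, 0.5]
width: 44.2
[-0.47233096  0.13945651  0.6869084 ] [ 560.80083056 -197.98483444  199.4370924 ]
```

View pics/s4.png

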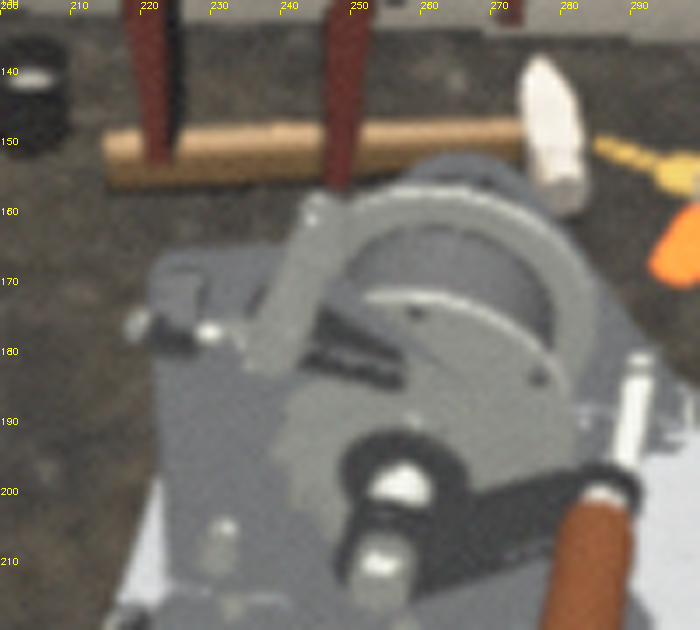

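The finger passed over the knob with no contact. The camera puts the tips about 38 mm higher than the reported TCP, so I'll trust the camera: back off to the right, lower, and look again.

```bash
python3 -m jog '[[0.5,[0,0,-1.0],[0,0,0]],[0.5,[0,0,-1.9],[0,0,0]],[0.5,[0,0,-1.9],[0,0,0]],[0.5,[0,1,-1.9],[0,0,0]],[0.5,[0,2.0,-1.9],[0,0,0]],[0.5,[0,3.0,-1.9],[0,0,0]],[0.5,[0,3.6,-1.9],[0,0,0]],[0.5,[0,3.6,-1.9],[0,0,0]]]'
python3 - <<'E'
from h import *
s=ctrl.get_image("side"); crop(s,"s5",200,130,300,220,7); print(ctrl.get_obs()["ft_force"],ctrl.get_obs()["ee_pos"])
for v in range(150,175,2): print(v,[px(s,u,v).round(0).astype(int).tolist() for u in (231,245,257)])
E
```

```text
t: 4.8
ee_pos: [557.7, -216.5, 161.9]
orientation: [-1.568, 0.094, -0.09]
ft_force: [0.1, 0.3, -0.5]
width: 43.5
[0.25528745 0.07576507 0.1424889 ] [ 558.20286929 -216.71922328  162.70760836]
150 [[549, -188, 250], [836, -199, 20], [545, -241, 257]]
152 [[549, -188, 245], [838, -199, 12], [543, -241, 253]]
154 [[548, -188, 241], [835, -200, 7], [542, -241, 249]]
156 [[549, -188, 235], [837, -200, -2], [542, -242, 243]]
158 [[550, -188, 228], [565, -216, 218], [544, -242, 237]]
160 [[548, -188, 224], [557, -216, 219], [542, -242, 233]]
162 [[550, -188, 218], [552, -217, 218], [543, -242, 227]]
164 [[549, -188, 213], [550, -217, 214], [542, -242, 223]]
166 [[552, -187, 205], [549, -217, 209], [542, -242, 217]]
168 [[551, -187, 200], [548, -217, 204], [542, -242, 211]]
170 [[594, -183, 157], [563, -216, 186], [543, -242, 205]]
172 [[595, -183, 150], [563, -216, 180], [594, -241, 154]]
174 [[594, -183, 144], [579, -215, 160], [595, -241, 148]]
```

View pics/s5.png

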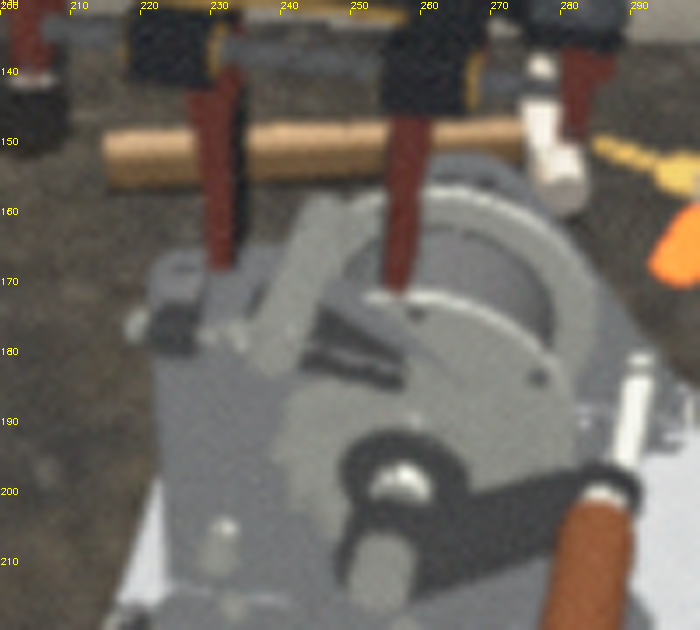

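Now the fingers (231,168) and (256,171) straddle the knob at about z 201. Pushing left.

```bash
python3 -m jog '[[0.5,[0,0,0.4],[0,0,0]],[0.5,[0,0,0.8],[0,0,0]],[0.5,[0,0,1.1],[0,0,0]],[0.5,[0,0,1.3],[0,0,0]],[0.5,[0,0,1.5],[0,0,0]],[0.5,[0,0,1.7],[0,0,0]],[0.5,[0,0,1.9],[0,0,0]]]'
python3 - <<'E'
from h import *
s=ctrl.get_image("side"); crop(s,"s6",200,130,300,220,7); print(ctrl.get_obs()["ft_force"],ctrl.get_obs()["ee_pos"])
E
```

```text
t: 5.55
ee_pos: [561.3, -199.0, 164.1]
orientation: [-1.571, 0.091, -0.094]
ft_force: [-1.3, -6.1, 4.0]
width: 43.9
[ 0.21583661 -5.35794355  3.28265953] [ 561.27975631 -198.8288062   164.09085735]
```

View pics/s6.png

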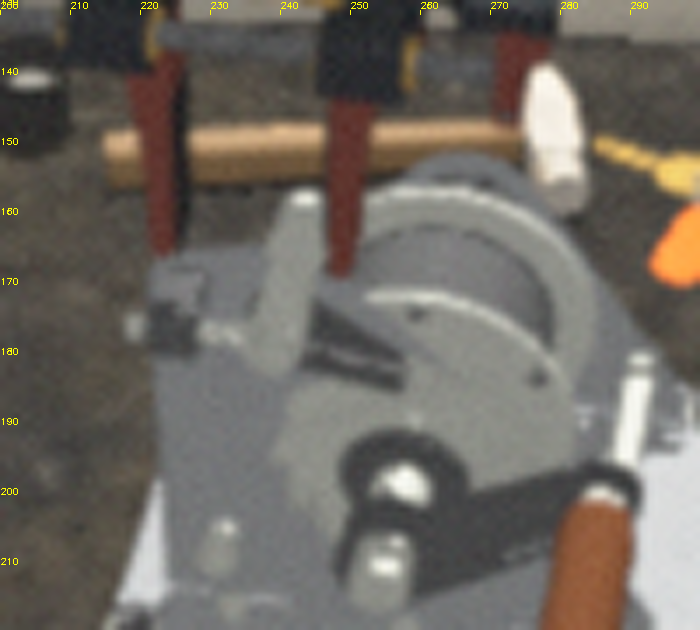

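```bash
python3 -m jog '[[0.5,[0,0,0.2],[0,0,0]],[0.5,[0,0,0.4],[0,0,0]],[0.5,[0,0,0.6],[0,0,0]],[0.5,[0,0,0.8],[0,0,0]],[0.5,[0,0,1.0],[0,0,0]],[0.5,[0,0,1.2],[0,0,0]],[0.5,[0,0,1.35],[0,0,0]],[0.5,[0,0,1.45],[0,0,0]]]'
python3 - <<'E'
from h import *
s=ctrl.get_image("side"); crop(s,"s7",200,130,300,220,7); print(ctrl.get_obs()["ft_force"],ctrl.get_obs()["ee_pos"])
E
```

```text
t: 6.4
ee_pos: [562.1, -183.0, 163.0]
orientation: [-1.568, 0.093, -0.092]
ft_force: [-0.1, 0.1, 0.3]
width: 44.1
[-0.78778851 -0.40347782  0.54270888] [ 562.16264343 -182.96223043  163.04539796]
```

View pics/s7.png

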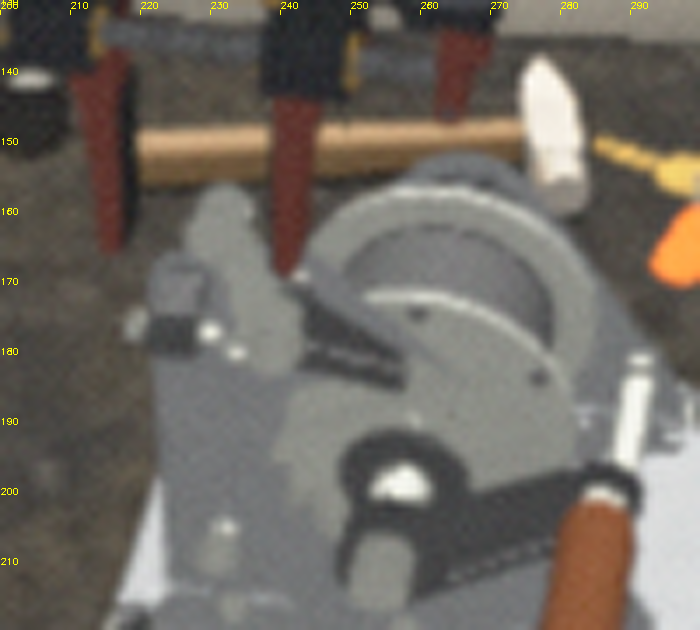

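The lever snapped off: the knob is now at (231,162) and the force is zero. Next I'll check clearance on the left of the swing.

Run:
```python
from h import *
import pickle
s,t=pickle.load(open("im0.pkl","rb"))
for v in range(160,206,5): 
    print(v,[px(t,u,v).round(0).astype(int).tolist() for u in range(170,200,5)])
P=[]
for im in (s,t):
    v,u=np.mgrid[0:384,0:512]; z=im["z_map"]; m=z>0
    q=np.stack([(u-im["cx"])/im["fx"]*z,(v-im["cy"])/im["fy"]*z,z,np.ones_like(z)],-1)[m]
    P.append((q@im["pose"].T)[:,:3])
P=np.concatenate(P)
for x in range(400,600,25):
    print(x,[int(P[(abs(P[:,0]-x)<13)&(abs(P[:,1]-y)<6),2].max()) for y in range(40,-140,-12)])
for w in [st(-148,80*np.sin(a),105+80*np.cos(a)) for a in (1,.5,0,-.5,-1,-1.35)]: print(w.round(0))
rel([st(-148,-66.5,200-38+60),st(-148,-66.5,92)])
```

```text
160 [[580, -68, 214], [580, -76, 210], [619, -54, 2], [620, -65, 0], [619, -77, 2], [619, -88, 2]]
165 [[571, -68, 214], [571, -77, 211], [572, -85, 205], [608, -65, 2], [608, -76, -2], [608, -88, -1]]
170 [[562, -68, 210], [562, -77, 212], [563, -85, 207], [596, -65, 0], [596, -76, 0], [595, -88, 3]]
175 [[554, -67, 209], [555, -75, 199], [555, -83, 197], [585, -65, 1], [584, -76, 1], [584, -88, 1]]
180 [[572, -34, 18], [574, -42, 1], [546, -83, 197], [573, -65, 0], [573, -76, 0], [573, -88, 2]]
185 [[563, -31, 1], [563, -42, -1], [537, -83, 196], [537, -92, 196], [562, -76, 0], [562, -87, -1]]
190 [[551, -31, 1], [551, -43, 3], [551, -54, 2], [528, -92, 194], [550, -76, 2], [550, -87, 1]]
195 [[539, -32, 4], [540, -42, -2], [539, -54, 1], [539, -65, 1], [518, -101, 195], [539, -87, 2]]
200 [[529, -31, -1], [528, -42, 2], [528, -53, -2], [528, -64, -1], [510, -101, 193], [509, -110, 193]]
205 [[517, -31, 0], [517, -42, 1], [517, -53, -1], [516, -65, 2], [516, -76, 0], [516, -87, 2]]
400 [16, 15, 4, 12, 16, 16, 4, 3, 4, 11, 8, 5, 6, 3, 3]
425 [252, 15, 15, 16, 15, 4, 4, 5, 4, 7, 9, 3, 6, 5, 3]
450 [250, 17, 15, 13, 5, 4, 4, 5, 4, 4, 9, 4, 4, 12, 19]
475 [246, 237, 3, 4, 253, 254, 4, 3, 4, 5, 3, 5, 12, 17, 19]
500 [249, 250, 240, 3, 261, 262, 260, 4, 3, 3, 3, 192, 197, 187, 21]
525 [249, 251, 249, 264, 268, 266, 256, 3, 4, 4, 196, 198, 197, 15, 19]
550 [251, 251, 250, 271, 271, 268, 230, 229, 227, 214, 215, 208, 4, 4, 4]
575 [247, 247, 271, 276, 275, 263, 230, 232, 225, 219, 213, 208, 3, 4, 7]
[ 487. -168.  148.]
[ 483. -197.  175.]
[ 479. -235.  185.]
[ 474. -273.  175.]
[ 471. -302.  148.]
[ 470. -313.  123.]
[ 471.  -301.1  222. ] -> [ -7.67  -5.9  -12.8 ]
[ 471.  -301.1   92. ] -> [ -7.66   7.1  -12.81]
turn [-0.001  0.001 -0.001]
```

```bash
python3 - <<'E'
from h import *
rel([st(-158,-66.5,222),st(-158,-66.5,160)])
E
python3 -m jog '[[0.5,[0,-2,-0.3],[0,0,0]],[0.5,[0,-6,-0.3],[0,0,0]],[0.7,[-4,-6,-5],[0,0,0]],[0.7,[-8.6,-6,-12.8],[0,0,0]],[0.7,[-8.6,-6,-12.8],[0,0,0]],[0.7,[-8.6,-2,-12.8],[0,0,0]],[0.7,[-8.6,0.2,-12.8],[0,0,0]],[0.7,[-8.6,0.2,-12.8],[0,0,0]]]'
python3 - <<'E'
from h import *
s=ctrl.get_image("side"); crop(s,"s8",200,110,320,240,5); print(ctrl.get_obs()["ft_force"],ctrl.get_obs()["ee_pos"])
rel([st(-158,-66.5,92)])
E
```

```text
[ 461.1 -299.9  222. ] -> [ -8.67  -5.9  -12.8 ]
[ 461.1 -299.9  160. ] -> [ -8.67   0.3  -12.8 ]
turn [-0.001  0.001 -0.001]
t: 7.25
ee_pos: [459.6, -299.5, 158.5]
orientation: [-1.565, 0.097, -0.089]
ft_force: [-0.2, -0.2, -0.2]
width: 61.7
[-0.22927002 -0.16654922  0.56925047] [ 460.9944982  -300.07322839  160.29058331]
[ 461.1 -299.9   92. ] -> [0.03 6.83 0.  ]
turn [-0.002 -0.    -0.003]
```

View pics/s8.png

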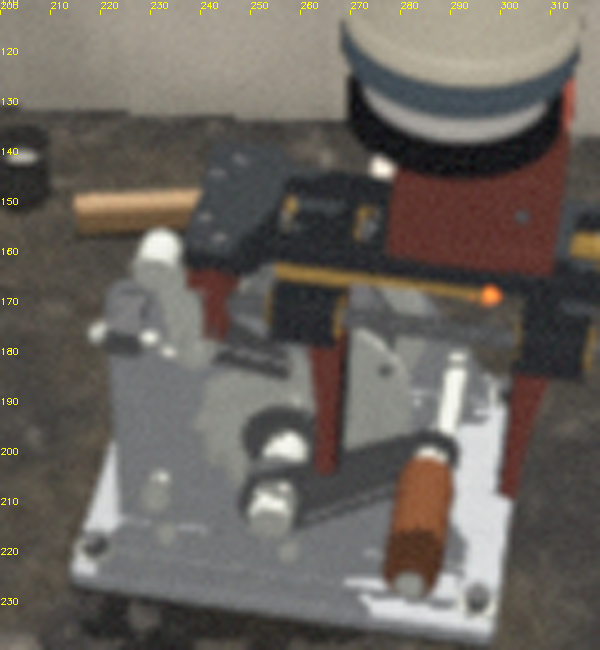

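Fingers at (265,203) and (301,208) straddle the handle, centred at (283,213). Descending.

```bash
python3 -m jog '[[0.7,[0,2,0],[0,0,0]],[0.7,[0,4,0],[0,0,0]],[0.7,[0,6,0],[0,0,0]],[0.7,[0,6.8,0],[0,0,0]],[0.7,[0,6.8,0],[0,0,0]],[0.7,[0,6.8,0],[0,0,0]]]'
python3 - <<'E'
from h import *
s=ctrl.get_image("side"); crop(s,"s9",200,130,320,250,5); print(ctrl.get_obs()["ft_force"],ctrl.get_obs()["ee_pos"])
E
```

```text
t: 7.9
ee_pos: [462.9, -301.1, 94.6]
orientation: [-1.57, 0.091, -0.093]
ft_force: [0.4, -0.7, -0.1]
width: 61.2
[ 0.17012975 -0.38878818  0.77192077] [ 463.0202852  -301.16339687   94.77916664]
```

View pics/s9.png

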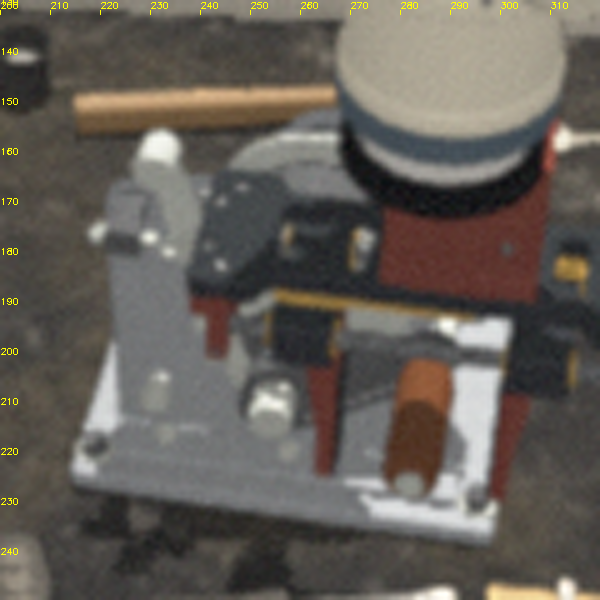

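Run:
```python
from h import *
s=ctrl.get_image("side")
for v in range(205,232,3): print(v,[px(s,u,v).round(0).astype(int).tolist() for u in (263,264,283,299,302)])
```

```text
205 [[454, -259, 193], [456, -261, 191], [491, -300, 158], [639, -349, 11], [424, -331, 229]]
208 [[455, -259, 183], [457, -261, 182], [482, -300, 158], [453, -330, 190], [426, -332, 219]]
211 [[456, -259, 174], [456, -261, 174], [474, -300, 158], [448, -330, 187], [446, -335, 190]]
214 [[455, -260, 166], [453, -262, 168], [465, -300, 158], [446, -330, 181], [446, -336, 181]]
217 [[453, -260, 159], [457, -262, 156], [456, -300, 159], [446, -331, 172], [445, -337, 174]]
220 [[455, -260, 149], [455, -262, 149], [450, -300, 156], [446, -332, 164], [446, -338, 164]]
223 [[456, -260, 139], [455, -263, 139], [444, -300, 155], [445, -332, 156], [590, -356, -2]]
226 [[558, -261, 15], [557, -263, 17], [438, -301, 152], [444, -333, 148], [583, -356, -5]]
229 [[555, -261, 7], [553, -264, 11], [443, -302, 137], [445, -334, 137], [570, -356, -1]]
```

```bash
python3 -m jog '[[0.7,[0,0.4,-0.1],[0,0,0]],[0.5,[0,0.4,-0.1],[0,0,0]],[0.4,[0,0.4,-0.1],[0,0,0]],[0.36,[0,0.4,-0.1],[0,0,0]]]'
python3 -m jog '[[0.33,[0,0,0],[0,0,0]],[0.31,[0,0,0],[0,0,0]],[0.31,[0,0,0],[0,0,0]]]'
python3 - <<'E'
from h import *
s=ctrl.get_image("side"); crop(s,"s10",220,170,320,250,7); print(ctrl.get_obs()["ft_force"],ctrl.get_obs()["ee_pos"])
for v in (216,219,222): print(v,[px(s,u,v).round(0).astype(int).tolist() for u in (273,274,275,283,291,292,293)])
E
```

```text
t: 8.4
ee_pos: [461.9, -301.8, 89.6]
orientation: [-1.569, 0.093, -0.093]
ft_force: [-0.0, 0.2, 0.2]
width: 41.0
t: 8.7
ee_pos: [461.9, -301.7, 89.5]
orientation: [-1.569, 0.093, -0.092]
ft_force: [-0.1, -0.7, -0.8]
width: 27.2
[ 0.16596622 -0.15688623  1.01768969] [ 461.867708   -301.71567647   89.45505185]
216 [[453, -280, 164], [451, -282, 166], [452, -284, 166], [457, -300, 161], [449, -315, 170], [447, -317, 173], [449, -319, 171]]
219 [[453, -280, 155], [452, -282, 156], [454, -284, 155], [451, -300, 159], [449, -316, 162], [447, -318, 164], [447, -320, 164]]
222 [[451, -281, 148], [452, -283, 147], [454, -285, 146], [443, -300, 158], [448, -316, 154], [447, -318, 155], [448, -321, 154]]
```

View pics/s10.png

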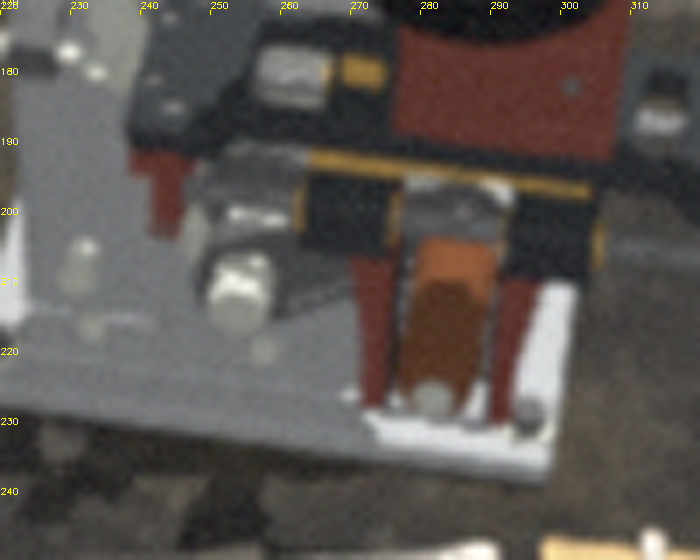

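```bash
python3 -m jog '[[0.2,[0,0,0],[0,0,0]],[0,[0,0,0],[0,0,0]],[0,[0,0,0],[0,0,0]],[0,[0,0,0],[0,0,0]]]'
python3 - <<'E'
from h import *
o=ctrl.get_obs();print(o["ft_force"],o["ee_pos"],o["width"],o["moment"])
E
```

```text
t: 9.15
ee_pos: [461.9, -301.6, 89.4]
orientation: [-1.569, 0.093, -0.092]
ft_force: [0.6, -0.4, 0.2]
width: 24.1
[ 0.61631408 -0.35757218  0.15010572] [ 461.88591639 -301.62735312   89.44084692] 24.108321491771797 [ 0.19239792 -0.06027297 -0.08847723]
```

```bash
python3 -m jog '[[0,[0,0.14,-0.08],[0,0,0]],[0,[0,0.27,-0.16],[0,0,0]],[0,[0,0.41,-0.25],[0,0,0]],[0,[0,0.55,-0.32],[0,0,0]],[0,[0,0.69,-0.40],[0,0,0]],[0,[0,0.69,-0.40],[0,0,0]]]'
python3 - <<'E'
from h import *
s=ctrl.get_image("side"); crop(s,"s11",205,140,315,240,7);o=ctrl.get_obs();print(o["ft_force"],o["ee_pos"],o["width"],o["moment"])
E
```

```text
t: 9.75
ee_pos: [461.4, -305.3, 82.8]
orientation: [-1.568, 0.093, -0.093]
ft_force: [0.2, 5.2, 6.8]
width: 24.2
[-1.00031115  4.79699062  7.62312543] [ 461.44015968 -305.28250225   82.90262059] 23.75991701897041 [8.25083658e-01 1.33592212e-01 8.05531682e-04]
```

View pics/s11.png

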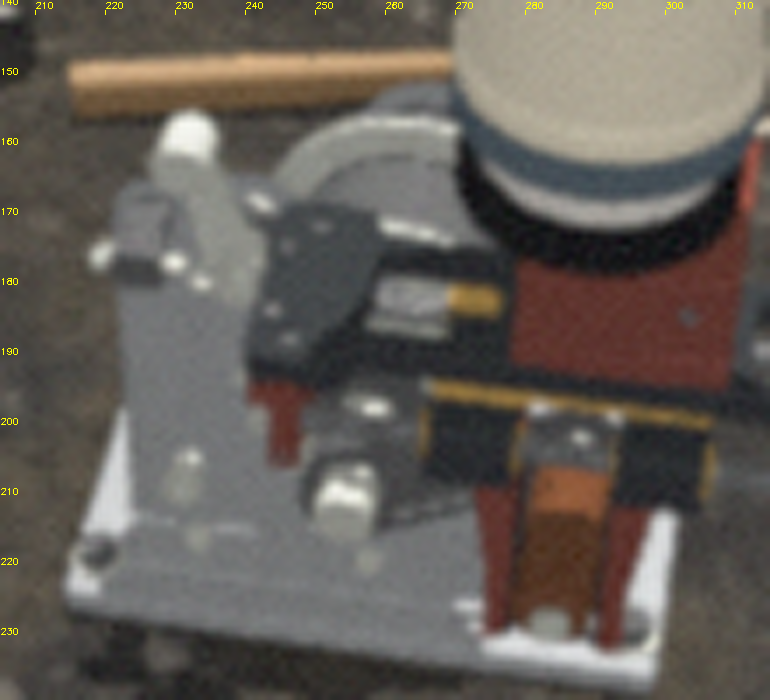

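```bash
python3 -m jog '[[0,[0,0.1,-0.05],[0,0,0]],[0,[0,0.18,-0.09],[0,0,0]],[0,[0,0.18,-0.09],[0,0,0]]]'
python3 - <<'E'
from h import *
s=ctrl.get_image("side"); crop(s,"s12",205,140,315,240,7)
def arc(th0,ths):
    for th in ths: print(round(th,3),"y %.2f z %.2f"%(-8*(np.cos(th)-np.cos(th0)),8*(np.sin(th0)-np.sin(th))))
arc(1.125,[1.1,1.075,1.05,1.02,.99,.96,.93,.9])
o=ctrl.get_obs();print(o["ft_force"],o["ee_pos"],o["width"])
E
```

```text
t: 10.1
ee_pos: [461.3, -306.2, 81.1]
orientation: [-1.568, 0.093, -0.093]
ft_force: [-0.6, 5.3, 7.8]
width: 23.8
1.1 y -0.18 z 0.09
1.075 y -0.36 z 0.18
1.05 y -0.53 z 0.28
1.02 y -0.74 z 0.40
0.99 y -0.94 z 0.53
0.96 y -1.14 z 0.66
0.93 y -1.33 z 0.81
0.9 y -1.52 z 0.95
[-0.7709686   4.06069066  7.70159952] [ 461.31127164 -306.16708336   81.14325838] 23.58492296636949
```

View pics/s12.png

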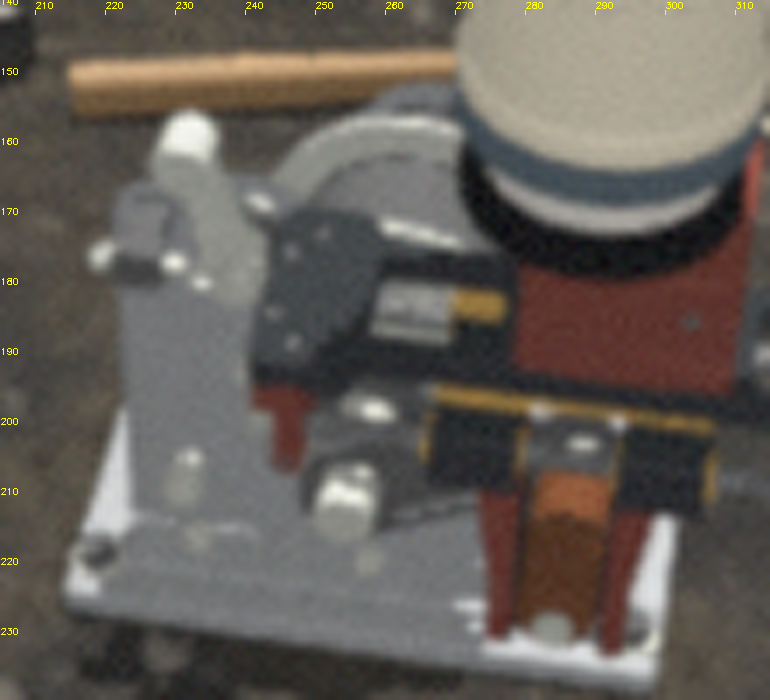

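```bash
python3 -m jog '[[0,[0,-0.18,0.09],[0,0,0]],[0,[0,-0.36,0.18],[0,0,0]],[0,[0,-0.53,0.28],[0,0,0]],[0,[0,-0.74,0.40],[0,0,0]],[0,[0,-0.94,0.53],[0,0,0]],[0,[0,-0.94,0.53],[0,0,0]]]'
python3 - <<'E'
from h import *
def arc(th0,ths):
    for th in ths: print(round(th,3),"y %.2f z %.2f"%(-8*(np.cos(th)-np.cos(th0)),8*(np.sin(th0)-np.sin(th))))
arc(.99,[.97,.95,.92,.89,.85,.81,.77,.73])
E
```

```text
t: 10.75
ee_pos: [462.0, -300.6, 90.8]
orientation: [-1.568, 0.093, -0.093]
ft_force: [-1.7, 5.4, 8.4]
width: 23.8
0.97 y -0.13 z 0.09
0.95 y -0.26 z 0.18
0.92 y -0.46 z 0.32
0.89 y -0.65 z 0.47
0.85 y -0.89 z 0.68
0.81 y -1.13 z 0.89
0.77 y -1.35 z 1.12
0.73 y -1.57 z 1.35
```

```bash
python3 -m jog '[[0,[0,-0.13,0.09],[0,0,0]],[0,[0,-0.26,0.18],[0,0,0]],[0,[0,-0.46,0.32],[0,0,0]],[0,[0,-0.46,0.32],[0,0,0]]]'
python3 - <<'E'
from h import *
def arc(th0,ths):
    for th in ths: print(round(th,3),"y %.2f z %.2f"%(-8*(np.cos(th)-np.cos(th0)),8*(np.sin(th0)-np.sin(th))))
arc(.92,[.88,.84,.8,.76,.71,.66,.61,.56])
arc(.56,[.51,.46,.41,.36,.31,.26,.21,.16])
arc(.16,[.11,.06,.01,-.04,-.09,-.14,-.19,-.24])
E
```

```text
t: 11.15
ee_pos: [462.4, -297.4, 95.3]
orientation: [-1.568, 0.093, -0.093]
ft_force: [-1.4, 6.2, 7.3]
width: 23.7
0.88 y -0.25 z 0.20
0.84 y -0.49 z 0.41
0.8 y -0.73 z 0.63
0.76 y -0.95 z 0.85
0.71 y -1.22 z 1.15
0.66 y -1.47 z 1.46
0.61 y -1.71 z 1.78
0.56 y -1.93 z 2.12
0.51 y -0.20 z 0.34
0.46 y -0.39 z 0.70
0.41 y -0.56 z 1.06
0.36 y -0.71 z 1.43
0.31 y -0.84 z 1.81
0.26 y -0.95 z 2.19
0.21 y -1.05 z 2.58
0.16 y -1.12 z 2.97
0.11 y -0.05 z 0.40
0.06 y -0.09 z 0.79
0.01 y -0.10 z 1.19
-0.04 y -0.10 z 1.59
-0.09 y -0.07 z 1.99
-0.14 y -0.02 z 2.39
-0.19 y 0.04 z 2.79
-0.24 y 0.13 z 3.18
```

Well past the old tooth position and the spring load is still there, so the pawl is clear. Continuing to ease back.

```bash
python3 -m jog '[[0,[0,-0.25,0.20],[0,0,0]],[0,[0,-0.49,0.41],[0,0,0]],[0,[0,-0.73,0.63],[0,0,0]],[0,[0,-0.95,0.85],[0,0,0]],[0,[0,-1.22,1.15],[0,0,0]],[0,[0,-1.47,1.46],[0,0,0]],[0,[0,-1.71,1.78],[0,0,0]],[0,[0,-1.93,2.12],[0,0,0]]]'
python3 - <<'E'
from h import *
s=ctrl.get_image("side"); crop(s,"s13",205,110,315,240,5)
E
```

```text
t: 11.95
ee_pos: [464.9, -276.2, 114.3]
orientation: [-1.568, 0.093, -0.093]
ft_force: [1.1, 6.1, 4.5]
width: 23.4
```

View pics/s13.png

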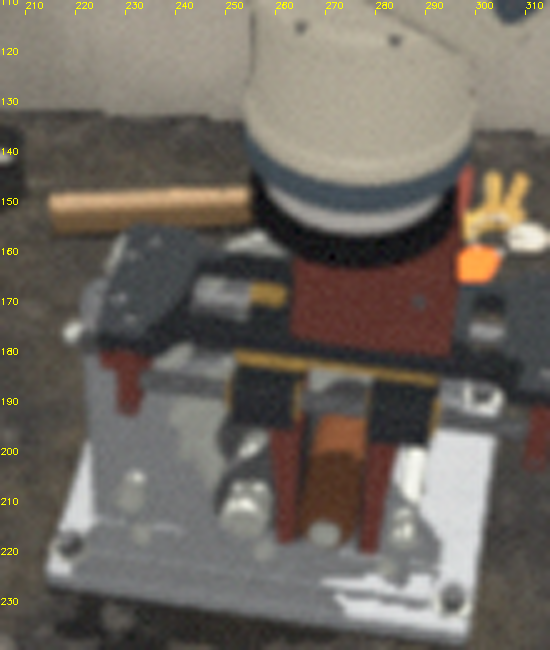

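```bash
python3 -m jog '[[0,[0,-0.20,0.34],[0,0,0]],[0,[0,-0.39,0.70],[0,0,0]],[0,[0,-0.56,1.06],[0,0,0]],[0,[0,-0.71,1.43],[0,0,0]],[0,[0,-0.84,1.81],[0,0,0]],[0,[0,-0.95,2.19],[0,0,0]],[0,[0,-1.05,2.58],[0,0,0]],[0,[0,-1.12,2.97],[0,0,0]]]'
python3 -m jog '[[0,[0,-0.05,0.40],[0,0,0]],[0,[0,-0.09,0.79],[0,0,0]],[0,[0,-0.10,1.19],[0,0,0]],[0,[0,-0.10,1.59],[0,0,0]],[0,[0,-0.07,1.99],[0,0,0]],[0,[0,-0.02,2.39],[0,0,0]],[0,[0,0.04,2.79],[0,0,0]],[0,[0,0.13,3.18],[0,0,0]]]'
python3 - <<'E'
from h import *
s=ctrl.get_image("side"); crop(s,"s14",185,90,315,240,4)
o=ctrl.get_obs(); print(o["ft_force"].round(1),(o["ee_pos"]-st(-158,0,0)).round(1),o["width"])
def arc(th0,ths):
    for th in ths: print(round(th,3),"y %.2f z %.2f"%(-8*(np.cos(th)-np.cos(th0)),8*(np.sin(th0)-np.sin(th))))
arc(-.24,[-.28,-.32,-.36,-.4,-.44,-.47,-.5])
E
```

```text
t: 12.8
ee_pos: [468.6, -246.4, 125.2]
orientation: [-1.567, 0.093, -0.093]
ft_force: [1.6, 6.6, 1.6]
width: 23.6
t: 13.6
ee_pos: [472.4, -215.0, 123.6]
orientation: [-1.567, 0.092, -0.093]
ft_force: [2.2, 5.0, -3.0]
width: 23.7
[ 3.5  8.  -2.2] [  3.5  19.5 123.4] 23.698728517267757
-0.28 y 0.08 z 0.31
-0.32 y 0.18 z 0.61
-0.36 y 0.28 z 0.92
-0.4 y 0.40 z 1.21
-0.44 y 0.53 z 1.51
-0.47 y 0.64 z 1.72
-0.5 y 0.75 z 1.93
```

View pics/s14.png

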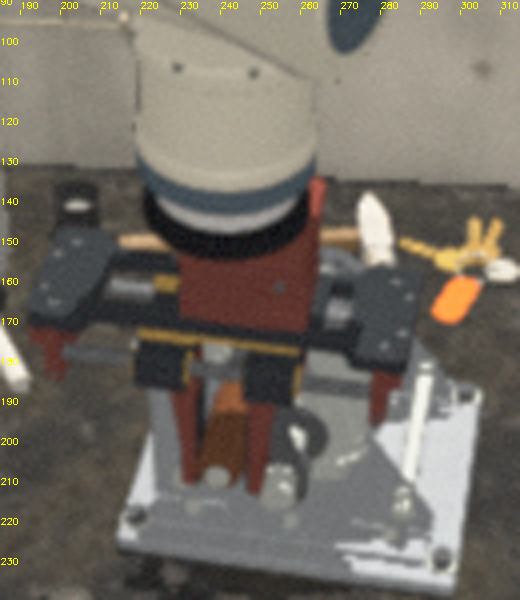

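```bash
python3 -m jog '[[0,[0,0.08,0.31],[0,0,0]],[0,[0,0.18,0.61],[0,0,0]],[0,[0,0.28,0.92],[0,0,0]],[0,[0,0.40,1.21],[0,0,0]],[0,[0,0.53,1.51],[0,0,0]],[0,[0,0.64,1.72],[0,0,0]],[0,[0,0.75,1.93],[0,0,0]]]'
python3 - <<'E'
from h import *
def arc(th0,ths):
    for th in ths: print(round(th,3),"y %.2f z %.2f"%(-8*(np.cos(th)-np.cos(th0)),8*(np.sin(th0)-np.sin(th))))
for a in (-.5,-.62,-.74,-.86,-.98,-1.1): arc(a,[a-.02*k for k in range(1,7)])
E
```

```text
t: 14.35
ee_pos: [474.7, -196.1, 116.0]
orientation: [-1.568, 0.092, -0.093]
ft_force: [3.5, 4.6, -3.1]
width: 23.6
-0.52 y 0.08 z 0.14
-0.54 y 0.16 z 0.28
-0.56 y 0.24 z 0.41
-0.58 y 0.33 z 0.55
-0.6 y 0.42 z 0.68
-0.62 y 0.51 z 0.81
-0.64 y 0.09 z 0.13
-0.66 y 0.19 z 0.26
-0.68 y 0.29 z 0.38
-0.7 y 0.39 z 0.51
-0.72 y 0.50 z 0.63
-0.74 y 0.60 z 0.75
-0.76 y 0.11 z 0.12
-0.78 y 0.22 z 0.23
-0.8 y 0.33 z 0.34
-0.82 y 0.45 z 0.45
-0.84 y 0.57 z 0.56
-0.86 y 0.69 z 0.67
-0.88 y 0.12 z 0.10
-0.9 y 0.25 z 0.20
-0.92 y 0.37 z 0.30
-0.94 y 0.50 z 0.40
-0.96 y 0.63 z 0.49
-0.98 y 0.76 z 0.58
-1.0 y 0.13 z 0.09
-1.02 y 0.27 z 0.17
-1.04 y 0.41 z 0.26
-1.06 y 0.55 z 0.33
-1.08 y 0.69 z 0.41
-1.1 y 0.83 z 0.49
-1.12 y 0.14 z 0.07
-1.14 y 0.29 z 0.14
-1.16 y 0.43 z 0.20
-1.18 y 0.58 z 0.27
-1.2 y 0.73 z 0.33
-1.22 y 0.88 z 0.38
```

```bash
cat > g.py <<'E'
import sys
from h import *
th=float(sys.argv[1]); o=ctrl.get_obs(); F=o["ft_force"]; L=F[0]*.117+F[1]*.993
ft=L*np.cos(th)+F[2]*np.sin(th)   # along the way back
print(th,"Ft %.1f"%ft,F.round(1),o["ee_pos"].round(1),"w %.1f"%o["width"])
sys.exit(0 if ft>2 and o["width"]>22 else 1)
E
python3 g.py -0.5 &&
python3 -m jog '[[0,[0,0.04,0.07],[0,0,0]],[0,[0,0.08,0.14],[0,0,0]]]' >/dev/null && python3 g.py -0.52 &&
python3 -m jog '[[0,[0,0.04,0.07],[0,0,0]],[0,[0,0.08,0.14],[0,0,0]]]' >/dev/null && python3 g.py -0.54 &&
python3 -m jog '[[0,[0,0.04,0.07],[0,0,0]],[0,[0,0.08,0.14],[0,0,0]]]' >/dev/null && python3 g.py -0.56 &&
python3 -m jog '[[0,[0,0.05,0.07],[0,0,0]],[0,[0,0.09,0.14],[0,0,0]]]' >/dev/null && python3 g.py -0.58 &&
python3 -m jog '[[0,[0,0.05,0.07],[0,0,0]],[0,[0,0.09,0.13],[0,0,0]]]' >/dev/null && python3 g.py -0.60 &&
python3 -m jog '[[0,[0,0.05,0.07],[0,0,0]],[0,[0,0.09,0.13],[0,0,0]]]' >/dev/null && python3 g.py -0.62
```

```text
-0.5 Ft 5.9 [ 3.5  4.6 -3.1] [ 474.7 -196.1  116. ] w 23.6
-0.52 Ft 6.4 [ 3.5  4.7 -4.1] [ 474.8 -194.7  115.2] w 23.7
-0.54 Ft 6.5 [ 2.6  4.9 -4. ] [ 475.  -193.4  114.4] w 23.6
-0.56 Ft 6.1 [ 2.4  4.6 -3.8] [ 475.2 -192.1  113.5] w 23.7
-0.58 Ft 5.5 [ 3.6  3.3 -4.5] [ 475.4 -190.7  112.7] w 24.0
-0.6 Ft 6.9 [ 3.3  4.5 -5.2] [ 475.5 -189.4  111.8] w 23.9
-0.62 Ft 6.6 [ 4.1  4.8 -4. ] [ 475.6 -188.1  110.9] w 23.4
```

```bash
python3 -m jog '[[0,[0.02,0.05,0.06],[0,0,0]],[0,[0.03,0.09,0.13],[0,0,0]]]' >/dev/null && python3 g.py -0.64 &&
python3 -m jog '[[0,[0.02,0.05,0.06],[0,0,0]],[0,[0.03,0.10,0.13],[0,0,0]]]' >/dev/null && python3 g.py -0.66 &&
python3 -m jog '[[0,[0.02,0.05,0.06],[0,0,0]],[0,[0.03,0.10,0.12],[0,0,0]]]' >/dev/null && python3 g.py -0.68 &&
python3 -m jog '[[0,[0.01,0.05,0.06],[0,0,0]],[0,[0.02,0.10,0.13],[0,0,0]]]' >/dev/null && python3 g.py -0.70 &&
python3 -m jog '[[0,[0,0.05,0.06],[0,0,0]],[0,[0,0.11,0.12],[0,0,0]]]' >/dev/null && python3 g.py -0.72 &&
python3 -m jog '[[0,[0,0.05,0.06],[0,0,0]],[0,[0,0.10,0.12],[0,0,0]]]' >/dev/null && python3 g.py -0.74 &&
python3 -m jog '[[0,[0,0.06,0.06],[0,0,0]],[0,[0,0.11,0.12],[0,0,0]]]' >/dev/null && python3 g.py -0.76 &&
python3 -m jog '[[0,[0,0.06,0.06],[0,0,0]],[0,[0,0.11,0.11],[0,0,0]]]' >/dev/null && python3 g.py -0.78
```

```text
-0.64 Ft 5.6 [ 2.9  3.4 -4.4] [ 475.8 -186.8  109.9] w 23.7
-0.66 Ft 5.6 [ 1.1  4.8 -2.8] [ 475.9 -185.7  109. ] w 23.7
-0.68 Ft 6.8 [-0.4  6.  -3.5] [ 476.1 -184.7  108.1] w 23.6
-0.7 Ft 6.4 [-0.   4.9 -4.1] [ 476.2 -183.4  107.1] w 24.0
-0.72 Ft 5.9 [-1.   5.6 -2.7] [ 476.3 -182.2  106. ] w 24.0
-0.74 Ft 6.5 [-0.7  5.1 -4.1] [ 476.5 -181.1  105. ] w 23.7
-0.76 Ft 5.6 [-1.6  4.6 -3.5] [ 476.6 -179.9  103.9] w 23.8
-0.78 Ft 5.3 [-2.5  5.1 -2.7] [ 476.7 -178.8  102.8] w 23.8
```

```bash
python3 -m jog '[[0,[0,0.06,0.06],[0,0,0]],[0,[0,0.11,0.11],[0,0,0]]]' >/dev/null && python3 g.py -0.80 &&
python3 -m jog '[[0,[0,0.06,0.06],[0,0,0]],[0,[0,0.12,0.11],[0,0,0]]]' >/dev/null && python3 g.py -0.82 &&
python3 -m jog '[[0,[0,0.06,0.06],[0,0,0]],[0,[0,0.12,0.11],[0,0,0]]]' >/dev/null && python3 g.py -0.84 &&
python3 -m jog '[[0,[0,0.06,0.05],[0,0,0]],[0,[0,0.12,0.11],[0,0,0]]]' >/dev/null && python3 g.py -0.86 &&
python3 -m jog '[[0,[0,0.06,0.05],[0,0,0]],[0,[0,0.12,0.10],[0,0,0]]]' >/dev/null && python3 g.py -0.88 &&
python3 -m jog '[[0,[0,0.06,0.05],[0,0,0]],[0,[0,0.13,0.10],[0,0,0]]]' >/dev/null && python3 g.py -0.90
python3 - <<'E'
from h import *
s=ctrl.get_image("side"); crop(s,"s15",165,90,305,240,4); t=ctrl.get_image("top"); crop(t,"t15",150,120,310,260,4)
E
```

```text
-0.8 Ft 5.5 [-0.7  4.4 -3.6] [ 476.9 -177.7  101.7] w 23.7
-0.82 Ft 5.7 [-2.   5.3 -3.2] [ 477.  -176.6  100.5] w 23.5
-0.84 Ft 5.7 [-1.1  5.2 -3.1] [ 477.1 -175.6   99.3] w 23.8
-0.86 Ft 6.1 [-1.   4.8 -4.1] [ 477.3 -174.5   98.2] w 23.8
-0.88 Ft 5.2 [-1.8  4.6 -3.1] [ 477.4 -173.5   97. ] w 23.8
-0.9 Ft 5.3 [-2.6  4.8 -3.2] [ 477.5 -172.5   95.7] w 23.8
```

View pics/s15.png

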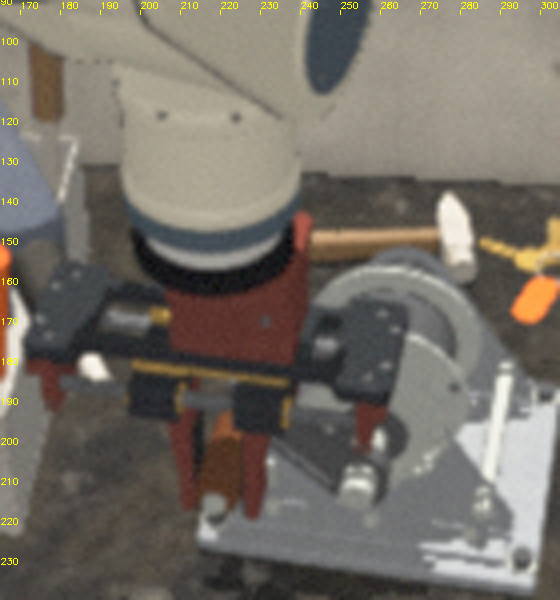

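View pics/t15.png

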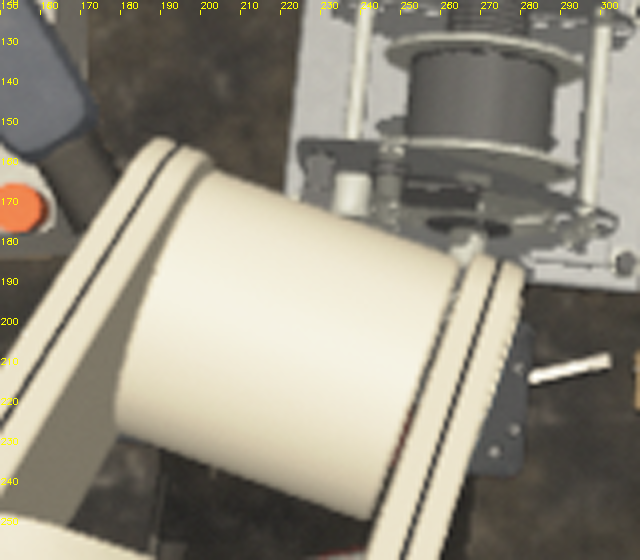

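Run:
```python
from h import *
s=ctrl.get_image("side")
for v in range(172,196,2): print(v,[px(s,u,v).round(0).astype(int).tolist() for u in (173,176,184,187,190,200)])
```

```text
172 [[468, -84, 255], [469, -90, 255], [466, -106, 259], [468, -111, 257], [756, -54, -1], [503, -130, 228]]
174 [[459, -86, 259], [460, -92, 259], [463, -107, 257], [462, -112, 258], [462, -118, 258], [464, -137, 257]]
176 [[457, -86, 256], [454, -93, 259], [458, -107, 256], [460, -112, 254], [460, -118, 255], [457, -138, 259]]
178 [[454, -87, 253], [452, -93, 255], [457, -107, 252], [460, -112, 249], [461, -118, 249], [459, -137, 252]]
180 [[455, -86, 247], [452, -92, 250], [454, -107, 250], [514, -99, 194], [726, -58, -3], [459, -137, 247]]
182 [[455, -85, 242], [454, -91, 243], [715, -44, -1], [511, -99, 191], [512, -106, 191], [461, -136, 239]]
184 [[647, -32, 54], [453, -91, 238], [462, -105, 232], [506, -100, 190], [505, -107, 192], [456, -137, 239]]
186 [[640, -33, 54], [453, -91, 233], [456, -105, 231], [456, -111, 232], [458, -117, 231], [451, -137, 238]]
188 [[638, -33, 49], [452, -90, 229], [692, -48, -1], [458, -110, 225], [454, -117, 229], [447, -138, 238]]
190 [[639, -32, 41], [455, -89, 221], [685, -49, -1], [686, -57, -2], [686, -65, -1], [449, -137, 229]]
192 [[634, -33, 39], [454, -89, 217], [676, -50, 0], [679, -58, -2], [678, -66, -1], [448, -137, 226]]
194 [[631, -33, 36], [661, -33, 6], [672, -51, -4], [670, -59, -1], [674, -66, -5], [447, -137, 222]]
```

```bash
python3 -m jog '[[0,[0,0.06,0.05],[0,0,0]],[0,[0,0.12,0.10],[0,0,0]]]' >/dev/null && python3 g.py -0.92 &&
python3 -m jog '[[0,[0,0.06,0.05],[0,0,0]],[0,[0,0.13,0.10],[0,0,0]]]' >/dev/null && python3 g.py -0.94 &&
python3 -m jog '[[0,[0,0.06,0.05],[0,0,0]],[0,[0,0.13,0.09],[0,0,0]]]' >/dev/null && python3 g.py -0.96 &&
python3 -m jog '[[0,[0,0.06,0.05],[0,0,0]],[0,[0,0.13,0.09],[0,0,0]]]' >/dev/null && python3 g.py -0.98 &&
python3 -m jog '[[0,[0,0.06,0.05],[0,0,0]],[0,[0,0.13,0.09],[0,0,0]]]' >/dev/null && python3 g.py -1.0 &&
python3 -m jog '[[0,[0,0.07,0.04],[0,0,0]],[0,[0,0.14,0.08],[0,0,0]]]' >/dev/null && python3 g.py -1.02
python3 - <<'E'
from h import *
t=ctrl.get_image("top")
print([px(t,276,v).round(0).astype(int).tolist() for v in range(196,246,4)])
E
```

```text
-0.92 Ft 5.5 [-2.2  4.5 -3.7] [ 477.7 -171.6   94.5] w 23.4
-0.94 Ft 4.7 [-2.1  4.  -3.1] [ 477.8 -170.6   93.2] w 23.7
-0.96 Ft 5.7 [-2.8  5.1 -3.7] [ 477.9 -169.7   91.8] w 23.7
-0.98 Ft 4.7 [-2.4  4.1 -3.1] [ 478.  -168.8   90.6] w 23.5
-1.0 Ft 5.1 [-3.1  4.6 -3.4] [ 478.1 -167.9   89.3] w 23.8
-1.02 Ft 5.4 [-2.9  4.  -4.1] [ 478.2 -167.1   87.9] w 23.3
[[532, -271, 1], [501, -252, 249], [494, -252, 251], [487, -252, 252], [481, -251, 251], [474, -251, 252], [467, -251, 251], [461, -251, 250], [454, -251, 252], [447, -250, 251], [441, -250, 252], [433, -268, -2], [424, -267, 4]]
```

```bash
python3 -m jog '[[0,[0,0,0.08],[0.02,0,0]],[0,[0,0,0.15],[0.04,0,0]],[0,[0,0,0.15],[0.04,0,0]]]'  && python3 g.py -1.02
```

```text
t: 20.05
ee_pos: [478.4, -164.9, 88.0]
orientation: [-1.526, 0.092, -0.093]
ft_force: [-1.5, 10.2, -1.1]
width: 23.9
-1.02 Ft 6.2 [-1.5 10.2 -1.1] [ 478.4 -164.9   88. ] w 23.9
```

```bash
python3 -m jog '[[0,[0,0,0.05],[0,0,0]],[0,[0,0,0.08],[0,0,0]],[0,[0,0,0.08],[0,0,0]]]'  && python3 g.py -1.02
python3 - <<'E'
from math import *
th,w=-1.02,.04
for k in range(17):
    r=[]
    for f in (.5,1):
        t1=th-.02*f; w1=w+.02*f
        d=80*(cos(th)-cos(t1))+57*(cos(w1)-cos(w)); l=80*(sin(th)-sin(t1))+57*(sin(w1)-sin(w))
        r.append((round((d*cos(w)+l*sin(w))/10,2),round((-d*sin(w)+l*cos(w))/10,2)))
    th-=.02;w+=.02; print(round(th,2),round(w,2),r)
E
```

```text
t: 20.35
ee_pos: [478.5, -164.8, 88.0]
orientation: [-1.529, 0.091, -0.093]
ft_force: [-2.6, 5.1, -3.9]
width: 23.8
-1.02 Ft 5.8 [-2.6  5.1 -3.9] [ 478.5 -164.8   88. ] w 23.8
-1.04 0.06 [(0.07, 0.1), (0.14, 0.19)]
-1.06 0.08 [(0.07, 0.09), (0.14, 0.19)]
-1.08 0.1 [(0.07, 0.09), (0.14, 0.18)]
-1.1 0.12 [(0.07, 0.09), (0.15, 0.17)]
-1.12 0.14 [(0.07, 0.08), (0.15, 0.17)]
-1.14 0.16 [(0.08, 0.08), (0.15, 0.16)]
-1.16 0.18 [(0.08, 0.08), (0.15, 0.16)]
-1.18 0.2 [(0.08, 0.07), (0.15, 0.15)]
-1.2 0.22 [(0.08, 0.07), (0.16, 0.14)]
-1.22 0.24 [(0.08, 0.07), (0.16, 0.14)]
-1.24 0.26 [(0.08, 0.07), (0.16, 0.13)]
-1.26 0.28 [(0.08, 0.06), (0.16, 0.12)]
-1.28 0.3 [(0.08, 0.06), (0.16, 0.12)]
-1.3 0.32 [(0.08, 0.06), (0.16, 0.11)]
-1.32 0.34 [(0.08, 0.05), (0.16, 0.1)]
-1.34 0.36 [(0.08, 0.05), (0.16, 0.1)]
-1.36 0.38 [(0.08, 0.05), (0.16, 0.09)]
```

The force returned to its previous value, which confirms the pivot. Continuing with the tilt so the gripper's wing clears the tool tip at the left.

```bash
python3 -m jog '[[0,[0,0.07,0.10],[0.01,0,0]],[0,[0,0.14,0.19],[0.02,0,0]]]' >/dev/null && python3 g.py -1.04 &&
python3 -m jog '[[0,[0,0.07,0.09],[0.01,0,0]],[0,[0,0.14,0.19],[0.02,0,0]]]' >/dev/null && python3 g.py -1.06 &&
python3 -m jog '[[0,[0,0.07,0.09],[0.01,0,0]],[0,[0,0.14,0.18],[0.02,0,0]]]' >/dev/null && python3 g.py -1.08 &&
python3 -m jog '[[0,[0,0.07,0.09],[0.01,0,0]],[0,[0,0.15,0.17],[0.02,0,0]]]' >/dev/null && python3 g.py -1.10
```

```text
-1.04 Ft 4.7 [-3.4  5.7 -2.4] [ 478.7 -162.8   86.7] w 24.0
-1.06 Ft 1.7 [-4.4  3.4 -0.4] [ 479.  -160.9   85.5] w 23.8
```

```bash
python3 -m jog '[[0,[0,0,0],[0,0,0]],[0,[0,0,0],[0,0,0]]]' >/dev/null ; python3 g.py -1.06
python3 -m jog '[[0,[0,0.03,0.01],[0,0,0]],[0,[0,0.03,0.01],[0,0,0]]]' >/dev/null ; python3 g.py -1.064
python3 -m jog '[[0,[0,0.04,0.02],[0,0,0]],[0,[0,0.04,0.02],[0,0,0]]]' >/dev/null ; python3 g.py -1.07
```

```text
-1.06 Ft 2.9 [-3.7  5.2 -0.7] [ 479.  -161.    85.5] w 24.0
-1.064 Ft 2.6 [-3.8  3.6 -1.3] [ 479.  -160.9   85.3] w 24.2
-1.07 Ft 1.6 [-4.2  3.5 -0.1] [ 479.  -160.7   85. ] w 23.6
```

```bash
python3 -m jog '[[0,[0,0.04,0.02],[0,0,0]],[0,[0,0.04,0.02],[0,0,0]]]' >/dev/null ; python3 g.py -1.075
python3 -m jog '[[0,[0,0.04,0.02],[0,0,0]],[0,[0,0.04,0.02],[0,0,0]]]' >/dev/null ; python3 g.py -1.08
python3 - <<'E'
from h import *
s=ctrl.get_image("side"); crop(s,"s16",165,90,305,240,4)
E
```

```text
-1.075 Ft 0.9 [-4.5  3.5  0.6] [ 479.  -160.5   84.7] w 23.6
-1.08 Ft 0.3 [-5.2  4.   1.5] [ 479.  -160.3   84.3] w 23.7
```

View pics/s16.png

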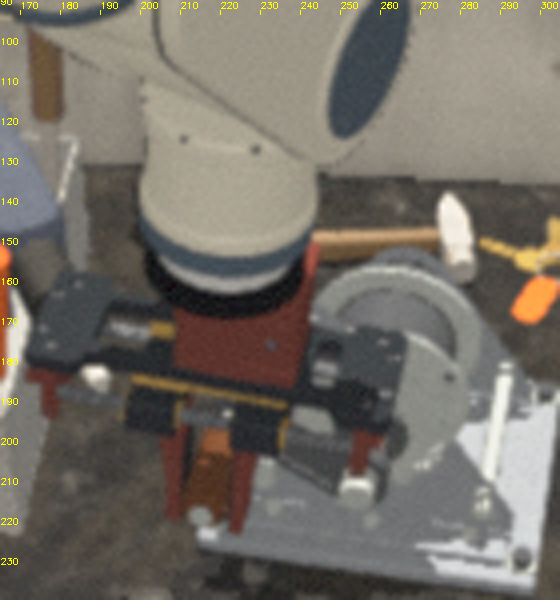

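Run:
```python
from h import *
s=ctrl.get_image("side")
for v in range(176,198,2): print(v,[px(s,u,v).round(0).astype(int).tolist() for u in (173,176,180,184,187,190,194)])
crop(s,"s17",165,160,225,210,12)
print(ctrl.get_obs()["moment"])
```

```text
176 [[461, -85, 252], [462, -91, 251], [462, -99, 252], [466, -105, 248], [465, -111, 250], [465, -117, 250], [742, -67, -2]]
178 [[455, -86, 252], [456, -92, 252], [457, -99, 252], [459, -106, 249], [460, -112, 249], [460, -118, 250], [463, -125, 248]]
180 [[455, -86, 247], [452, -92, 250], [451, -100, 251], [456, -107, 248], [461, -111, 243], [460, -117, 244], [458, -126, 247]]
182 [[454, -86, 242], [453, -92, 244], [453, -99, 245], [454, -107, 244], [508, -100, 193], [507, -107, 195], [459, -125, 241]]
184 [[456, -85, 236], [454, -91, 238], [466, -96, 227], [706, -46, 0], [504, -100, 192], [505, -107, 191], [710, -72, -1]]
186 [[640, -33, 54], [455, -90, 231], [461, -96, 227], [699, -47, 0], [502, -100, 188], [506, -106, 185], [700, -73, 0]]
188 [[640, -33, 47], [455, -90, 226], [458, -97, 224], [459, -104, 224], [458, -110, 225], [459, -116, 224], [460, -124, 224]]
190 [[635, -33, 45], [451, -90, 224], [467, -94, 210], [457, -104, 220], [457, -110, 220], [457, -116, 221], [456, -124, 222]]
192 [[634, -33, 39], [454, -89, 217], [678, -39, -3], [676, -50, 0], [679, -58, -3], [678, -66, -1], [454, -124, 218]]
194 [[631, -33, 35], [453, -89, 212], [666, -42, 2], [670, -51, -1], [667, -60, 2], [671, -67, -2], [672, -77, -2]]
196 [[629, -33, 30], [659, -33, 1], [661, -42, -1], [660, -53, 1], [662, -60, -1], [661, -69, 1], [664, -78, -1]]
[ 6.13050206e-01  7.18092961e-01 -3.55797431e-04]
```

View pics/s17.png

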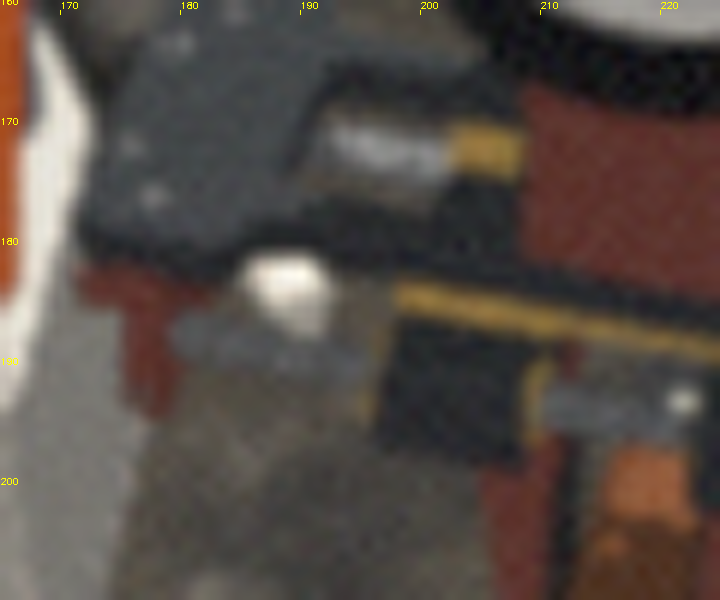

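```bash
python3 -m jog '[[0,[0,0.04,0.02],[0,0,0]],[0,[0,0.04,0.02],[0,0,0]]]' >/dev/null ; python3 g.py -1.085
python3 -m jog '[[0,[0,0.04,0.02],[0,0,0]],[0,[0,0.04,0.02],[0,0,0]]]' >/dev/null ; python3 g.py -1.09
python3 -m jog '[[0,[0,0.04,0.02],[0,0,0]],[0,[0,0.04,0.02],[0,0,0]]]' >/dev/null ; python3 g.py -1.095
```

```text
-1.085 Ft -0.2 [-5.4  3.7  1.8] [ 479.1 -160.2   84. ] w 24.0
-1.09 Ft -1.8 [-5.   2.8  3.2] [ 479.1 -160.    83.7] w 23.7
-1.095 Ft -1.6 [-5.9  3.3  3.2] [ 479.1 -159.8   83.4] w 23.7
```

```bash
python3 -m jog '[[0,[0,-0.04,-0.02],[0,0,0]],[0,[0,-0.07,-0.03],[0,0,0]],[0,[0,-0.07,-0.03],[0,0,0]]]' >/dev/null ; python3 g.py -1.085
python3 -m jog '[[0.28,[0,0,0],[0,0,0]],[0.3,[0,0,0],[0,0,0]],[0.3,[0,0,0],[0,0,0]]]' ; python3 g.py -1.085
python3 - <<'E'
from h import *
s=ctrl.get_image("side"); crop(s,"s18",190,160,290,240,8)
E
```

```text
-1.085 Ft -0.1 [-5.   4.5  2.1] [ 479.1 -160.1   84. ] w 23.8
t: 23.05
ee_pos: [481.1, -160.9, 84.3]
orientation: [-1.49, 0.086, -0.097]
ft_force: [-0.2, 0.6, -0.0]
width: 26.3
-1.085 Ft 0.3 [-0.2  0.6 -0. ] [ 481.1 -160.9   84.3] w 26.3
```

View pics/s18.png

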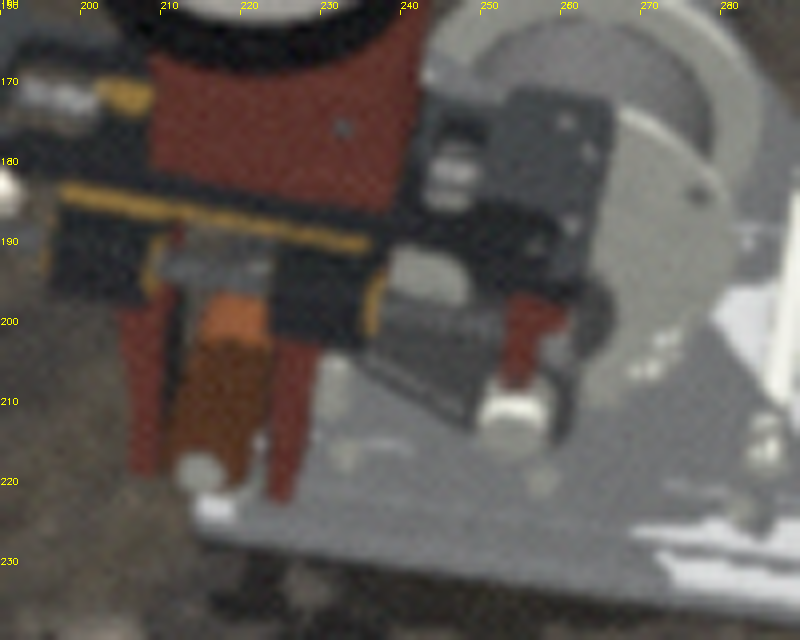

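```bash
python3 -m jog '[[0.4,[0,0,0],[0,0,0]],[0.5,[0,0,0],[0,0,0]],[0.6,[0,0,0],[0,0,0]],[0.6,[0,0,0],[0,0,0]],[0.6,[0,-2,0],[0,0,0]],[0.6,[0,-4,0],[0,0,0]],[0.6,[0,-7,0],[0,0,0]],[0.6,[0,-11,0],[0,0,0]]]'
python3 - <<'E'
from h import *
s=ctrl.get_image("side"); crop(s,"s19",190,130,300,240,7)
M=R.from_rotvec(ctrl.get_obs()["orientation"]).as_matrix(); print((M.T@np.array([-60,0,150])/10).round(2))
E
```

```text
t: 23.9
ee_pos: [477.5, -168.2, 193.1]
orientation: [-1.488, 0.09, -0.093]
ft_force: [1.3, -0.4, 0.7]
width: 52.6
[ -5.85 -15.05   0.46]
```

View pics/s19.png

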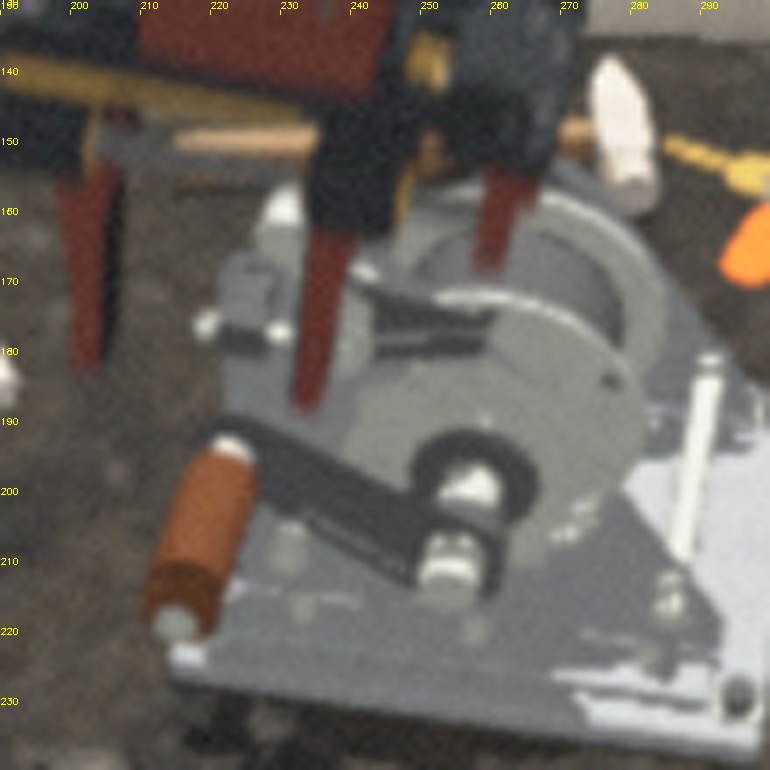

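```bash
python3 -m jog '[[0.6,[0,-5,0],[0,0,0]],[0.6,[0,-10,0],[0,0,0]],[0.6,[0,-15,0],[0,0,0]],[0.6,[-6,-17,0],[0,0,0]],[0.6,[-6,-17,0],[0,0,0]],[0.6,[-6,-17,0],[0,0,0]]]'
python3 - <<'E'
from h import *
s=ctrl.get_image("side"); crop(s,"s20",190,140,310,240,6)
for n,u,v in [("h_far",221,197),("h_mid",218,206),("h_near",215,214),("pawl",257,177),("knob",229,161),("wand",187,184)]: print(n,px(s,u,v).round(1))
O=st(0,0)
for n,u,v in [("h",218,206)]:
    p=px(s,u,v)-O; l=p[0]*.117+p[1]*.993; print("lat",l,"z",p[2])
P=px(s,257,177)-O; print("pawl r",np.hypot(P[0]*.117+P[1]*.993,P[2]-105))
cv2.imwrite("pics/s21.png",s["color"][:,:,::-1])
E
```

```text
t: 24.55
ee_pos: [416.6, -175.1, 363.5]
orientation: [-1.49, 0.087, -0.097]
ft_force: [-0.4, -0.1, -0.7]
width: 52.7
h_far [ 507.9 -169.2  155.4]
h_mid [ 480.6 -165.8  155.9]
h_near [ 460.5 -161.7  152.8]
pawl [ 572.4 -242.2  158.9]
knob [ 551.3 -183.4  219. ]
wand [ 506.6 -100.   189.5]
lat 69.08481335919664 z 155.93758329395712
pawl r 54.04342539521784
```

View pics/s20.png

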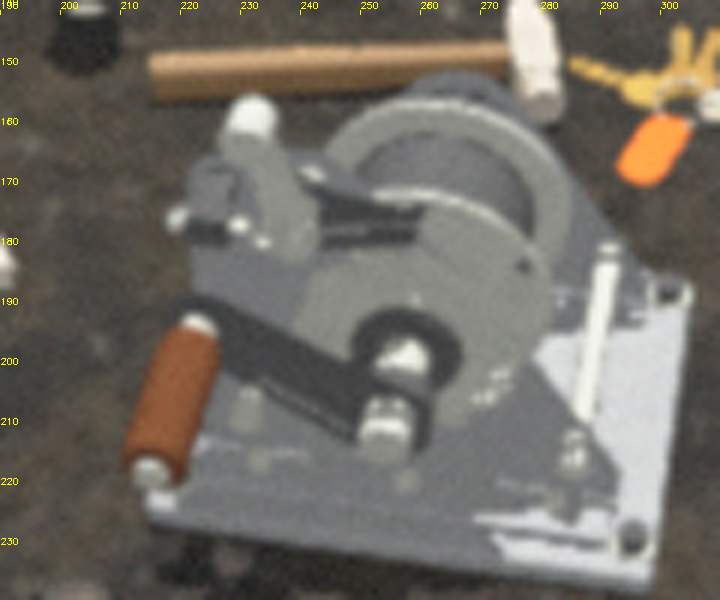

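View pics/s21.png

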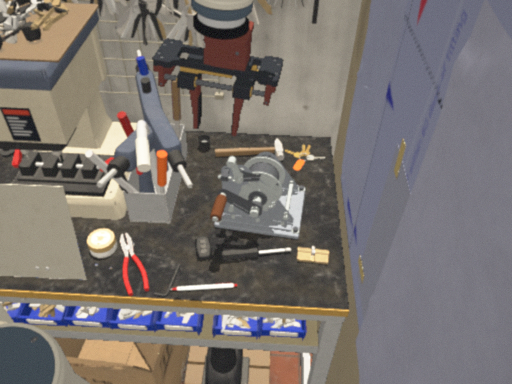

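```bash
python3 -m jog '[[0.6,[0,0,0],[0,0,0]],[0.6,[0,0,0],[0,0,0]],[0.6,[0,0,0],[0,0,0]],[0.6,[0,0,0],[0,0,0]],[0.6,[0,0,0],[0,0,0]]]'
python3 - <<'E'
from h import *
a=cv2.imread("pics/s21.png")[140:270,180:340].astype(int)
s=ctrl.get_image("side"); b=s["color"][140:270,180:340,::-1].astype(int)
d=abs(a-b).max(2); print(d.mean(),d.max())
print(px(s,218,206),px(s,257,177)); print(ctrl.get_obs()["ft_force"].round(1))
print(ctrl.close_job())
E
```

```text
t: 25.1
ee_pos: [417.8, -175.1, 362.4]
orientation: [-1.489, 0.088, -0.094]
ft_force: [0.2, -0.5, 0.8]
width: 52.5
3.6403365384615385 17
[ 481.33502222 -165.7180966   155.18826156] [ 573.98201347 -242.17813996  157.50123089]
[0.1 0.1 1.1]
the job is handed in; nothing more can be done
None
```

The job is done and handed in at about 25 s. The lever is off, the pawl is clear, the drum rests on its stop, and the robot is touching nothing.

- **Lever:** I pushed the knob to the left with about 6 N at most in the readings between moves, until it snapped over. The force then dropped to zero.
- **Winding on:** I gripped the handle and wound it on by about 0.12 rad, carrying 8–9 N of spring load. The spring was still pushing after the crank passed the old tooth position, so the pawl had sprung clear.
- **Easing back:** I held the crank all the way. The spring's push fell from about 5 N to zero near −1.05 rad, then turned to about −2 N, which is the stop. I backed off to zero before letting go.

**Last checks:**
- The crank measures about −1.05 rad in the camera and had not moved between two pictures about 0.5 s apart.
- The pawl tip measures about 54 mm from the shaft by camera, against the roughly 57 mm expected when clear. It was 41–43 mm when engaged.
- The knob is at its off end.
- The screwdriver, lock cylinder and fob look undisturbed.

**What disagreed:**
- **Tool tip:** The reported tip position lay about 38 mm beyond the real fingertips, so my first pass went over the knob without touching it. I worked from the camera after that.
- **Stop:** It came on softly, over about 3 mm of travel rather than sharply.
- **Sideways force:** About 5 N built up along the handle near the end and vanished when I let go.

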